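Set the washed glass tubs in rows on the tray and snap their lids shut

ROBOT

A 6-joint arm with a two-finger parallel gripper is mounted at the origin on the work surface. World frame = base frame: x ahead of the robot, y to its left, z up, the work surface at z = 0. Lengths are in m, angles in rad, forces in N, time in s.
With the tool pointing down it reaches from about 0.35 to 1 m from the base axis. Payload 7.1 kg.
Tool frame: the origin (TCP) lies between the finger pads; the fingertips stand 17 mm ahead of it and the grasp point (between the pads) lies 2 mm behind it; z points along the fingers, y is the line along which they close (so a half turn about z gives the same grasp; the last joint's range is limited). The gripper opens to 85 mm and grips with 20 to 120 N. Pads are 22 mm wide; open, the fingers measure 114 mm over their backs; the gripper's body (76 mm by 85 mm) begins 54 mm behind the grasp point. The pads swing forward as they close: fully open they stand 13 mm farther back than shut.
Start: joints at [1.106, 0.423, 1.63, -0, 1.089, -0.019], TCP at [0.269, 0.564, 0.248] pointing down, gripper open.
Joint ranges: [-3, 3], [-0.9, 2.11], [0.09, 2.58], [-1.31, 4.45], [0.11, 2.69], [-2.54, 2.54]. Speed limits (rad/s): [2.39, 2.39, 3.01, 3.14, 3.14, 3.14].

INTERFACE

Orientations are given as a 3x3 rotation matrix whose columns are the frame's x, y, z axes.
In Python, from plant import env, imaging gives the robot as it stands.
- The arm moves only by the tool move_arm, never from a script. Its argument "deltas" is one flat list of numbers, 7 for each row, row after row: the shift along the tool's x, y, z normalised to -1 to 1, where 1 is 0.1 m, then the turn, a rotation vector about the tool's x, y, z normalised to -1 to 1, where 1 is 90 degrees, then the opening, from 0 (shut) to 1 (fully open). In form: [tx, ty, tz, ax, ay, az, jaw, tx, ty, tz, ax, ay, az, jaw, ...]. A call has 1 to 10 rows; each row is the pose to reach, as a shift and turn from the pose commanded when the call began, along the tool's axes at that moment; what a row does not reach only later rows make up. A row lasts 1/12 s, in which the tool goes at most 41.7 mm and 7.16 degrees, less where a joint would pass 70% of its speed; a pose out of reach is approached as far as the arm can. A call with a number of a shift or a turn outside -1 to 1 is refused whole. A call with a gripper value outside its range is refused whole. The fingers move at their own pace and stop on an object; "squeeze" is the grip in N (left out, the last holds). Time passes only in rows, so rows that repeat a pose let the fingers close. It gives the time, the measured TCP pose, the force, the opening and the grip force at its end, in the units of the state.
- env.state(): the state, without advancing time (a new reading comes with each control period).
- imaging.snapshot(name): name is "scene" or "top" or "wrist"; returns a dict with "image" (400x640x3 uint8, red, green, blue), "intrinsics" (3x3 intrinsics, pixels), "rvec" (rotation vector, rad) and "tvec" (3), from world to camera coordinates, as OpenCV has them. Camera axes: x right, y down, z forward; pixel columns grow to the right and rows downward; lengths in m; the calibration is good to about 2 mm. A picture is of the moment at which its call begins. There is no depth.
- env.sign_off(): hands the job in; it is judged then, once.
The state is a dict: "time_s": time; "joints": joint angles; "qvel": joint speeds; "tau": joint torques, N m; "tool_pos": TCP position; "tcp_rot": TCP orientation; "force": force on the tool from outside, world axes, zero at the start; "ft_torque": the same for the moment, N m; "finger_gap": finger opening in m; "grasp_force": force on a finger pad.
Only numpy, scipy, OpenCV 4.12 (cv2) and the standard library are available. Lean on these libraries where they do the work, as an engineer would, in place of code of your own. Each camera call takes 0.05 s, during which the arm holds its last target. There are 200 camera calls.

TASK

Put away the washed-up small glass tubs: stand every one of them on the wooden tray in neat rows, one centred on each dark inlay and lying the same way as it, filling the row farther from the robot completely before using the nearer row. Press each tub's lid down until it is fully shut. Leave the other things on the worktop where they are.

Things in the scene. Friction and masses are not known exactly. Their poses are not given: they have to be found in the camera images.
- tub1: small clear glass storage tub, 68 mm long (its x), 48 wide (its y), 42 high without the lid, about 0.19 kg; may be absent. Stands upright on the worktop at the start. Origin: centre of the underside, z up. Hold it by its long side walls (48 mm across, along y); the lid is only 64 x 44, so the fingers pass it; it can also be held by its ends, 68 mm across along x
- tub1_lid (a joint): hinged opaque grey snap lid of tub1, 64 x 44 x 6 mm, centred on the tub, hinged at its +x end (32 mm from the tub's centre, 42 mm up). Radians: 0 is fully shut (lid top 48 mm above the underside), growing as the -x end rises (about 0.12 to 0.24 at the start); stiff, it stays where it is left and takes about 2.5 N at the -x end to push down
- tub2: small clear glass storage tub, 68 mm long (its x), 48 wide (its y), 42 high without the lid, about 0.19 kg; may be absent. Stands upright on the worktop at the start. Origin: centre of the underside, z up. Hold it by its long side walls (48 mm across, along y); the lid is only 64 x 44, so the fingers pass it; it can also be held by its ends, 68 mm across along x
- tub2_lid (a joint): hinged opaque grey snap lid of tub2, 64 x 44 x 6 mm, centred on the tub, hinged at its +x end (32 mm from the tub's centre, 42 mm up). Radians: 0 is fully shut (lid top 48 mm above the underside), growing as the -x end rises (about 0.12 to 0.24 at the start); stiff, it stays where it is left and takes about 2.5 N at the -x end to push down
- tub3: small clear glass storage tub, 68 mm long (its x), 48 wide (its y), 42 high without the lid, about 0.19 kg; may be absent. Stands upright on the worktop at the start. Origin: centre of the underside, z up. Hold it by its long side walls (48 mm across, along y); the lid is only 64 x 44, so the fingers pass it; it can also be held by its ends, 68 mm across along x
- tub3_lid (a joint): hinged opaque grey snap lid of tub3, 64 x 44 x 6 mm, centred on the tub, hinged at its +x end (32 mm from the tub's centre, 42 mm up). Radians: 0 is fully shut (lid top 48 mm above the underside), growing as the -x end rises (about 0.12 to 0.24 at the start); stiff, it stays where it is left and takes about 2.5 N at the -x end to push down
- tub4: small clear glass storage tub, 68 mm long (its x), 48 wide (its y), 42 high without the lid, about 0.19 kg; may be absent. Stands upright on the worktop at the start. Origin: centre of the underside, z up. Hold it by its long side walls (48 mm across, along y); the lid is only 64 x 44, so the fingers pass it; it can also be held by its ends, 68 mm across along x
- tub4_lid (a joint): hinged opaque grey snap lid of tub4, 64 x 44 x 6 mm, centred on the tub, hinged at its +x end (32 mm from the tub's centre, 42 mm up). Radians: 0 is fully shut (lid top 48 mm above the underside), growing as the -x end rises (about 0.12 to 0.24 at the start); stiff, it stays where it is left and takes about 2.5 N at the -x end to push down
- tub5: small clear glass storage tub, 68 mm long (its x), 48 wide (its y), 42 high without the lid, about 0.19 kg; may be absent. Stands upright on the worktop at the start. Origin: centre of the underside, z up. Hold it by its long side walls (48 mm across, along y); the lid is only 64 x 44, so the fingers pass it; it can also be held by its ends, 68 mm across along x
- tub5_lid (a joint): hinged opaque grey snap lid of tub5, 64 x 44 x 6 mm, centred on the tub, hinged at its +x end (32 mm from the tub's centre, 42 mm up). Radians: 0 is fully shut (lid top 48 mm above the underside), growing as the -x end rises (about 0.12 to 0.24 at the start); stiff, it stays where it is left and takes about 2.5 N at the -x end to push down
- tub6: small clear glass storage tub, 68 mm long (its x), 48 wide (its y), 42 high without the lid, about 0.19 kg; may be absent. Stands upright on the worktop at the start. Origin: centre of the underside, z up. Hold it by its long side walls (48 mm across, along y); the lid is only 64 x 44, so the fingers pass it; it can also be held by its ends, 68 mm across along x
- tub6_lid (a joint): hinged opaque grey snap lid of tub6, 64 x 44 x 6 mm, centred on the tub, hinged at its +x end (32 mm from the tub's centre, 42 mm up). Radians: 0 is fully shut (lid top 48 mm above the underside), growing as the -x end rises (about 0.12 to 0.24 at the start); stiff, it stays where it is left and takes about 2.5 N at the -x end to push down
- tray: wooden tray, fixed, 260 mm (x) by 290 mm (y), floor 8 mm thick, rim 14 mm high above the worktop and 8 mm thick; +x points away from the robot; six dark inlays 74 x 54 mm, long side along x, mark two rows of three. Origin: centre of the underside
- spot1 (a point): centre of an inlay on the tray floor (8 mm above the worktop): far row, left (+y); rows are 110 mm apart, neighbours in a row 84 mm apart
- spot2 (a point): centre of an inlay on the tray floor (8 mm above the worktop): far row, middle; rows are 110 mm apart, neighbours in a row 84 mm apart
- spot3 (a point): centre of an inlay on the tray floor (8 mm above the worktop): far row, right (-y); rows are 110 mm apart, neighbours in a row 84 mm apart
- spot4 (a point): centre of an inlay on the tray floor (8 mm above the worktop): near row, left (+y); rows are 110 mm apart, neighbours in a row 84 mm apart
- spot5 (a point): centre of an inlay on the tray floor (8 mm above the worktop): near row, middle; rows are 110 mm apart, neighbours in a row 84 mm apart
- spot6 (a point): centre of an inlay on the tray floor (8 mm above the worktop): near row, right (-y); rows are 110 mm apart, neighbours in a row 84 mm apart
- sugar_pot: white ceramic sugar pot with lid and knob, 80 mm wide, 84 high, upright; origin under its centre; a bystander
- reamer: wooden citrus reamer, 145 mm long, lying along its y axis; origin under its middle; a bystander
- ramekin: small blue ceramic bowl, 84 mm wide, 45 high; origin under its centre; a bystander
- mug: white mug, 80 mm wide, 90 high, handle at +y; origin under its centre; a bystander
- strainer: steel tea strainer, cup 72 mm wide and 28 high, handle reaching 130 mm along its +x; origin under the cup; a bystander

How it is judged:
At the end, for the whole second after the job is handed in: Every tub present stands upright on the tray floor at rest, centred within 12 mm of an inlay's centre and with its long axis within 0.14 rad of the tray's x (either way round); all three inlays of the far row are taken; every lid is shut to below 0.03 rad ((horizontal distance between tub1 and spot1 below 0.012 m or horizontal distance between tub1 and spot2 below 0.012 m or horizontal distance between tub1 and spot3 below 0.012 m or horizontal distance between tub1 and spot4 below 0.012 m or horizontal distance between tub1 and spot5 below 0.012 m or horizontal distance between tub1 and spot6 below 0.012 m) and z of each of tub1, tub2, tub3, tub4, tub5, tub6 in the frame of tray below 0.012 m and angle between each of tub1, tub2, tub3, tub4, tub5, tub6's own z axis and vertical below 0.1 rad and angle between the x axis of each of tub1, tub2, tub3, tub4, tub5, tub6 and the x axis of tray, either way round below 0.14 rad and value of joint each of tub1_lid, tub2_lid, tub3_lid, tub4_lid, tub5_lid, tub6_lid below 0.03 rad and linear speed of each of tub1, tub2, tub3, tub4, tub5, tub6 below 0.02 m/s and (horizontal distance between tub2 and spot1 below 0.012 m or horizontal distance between tub2 and spot2 below 0.012 m or horizontal distance between tub2 and spot3 below 0.012 m or horizontal distance between tub2 and spot4 below 0.012 m or horizontal distance between tub2 and spot5 below 0.012 m or horizontal distance between tub2 and spot6 below 0.012 m) and (horizontal distance between tub3 and spot1 below 0.012 m or horizontal distance between tub3 and spot2 below 0.012 m or horizontal distance between tub3 and spot3 below 0.012 m or horizontal distance between tub3 and spot4 below 0.012 m or horizontal distance between tub3 and spot5 below 0.012 m or horizontal distance between tub3 and spot6 below 0.012 m) and (horizontal distance between tub4 and spot1 below 0.012 m or horizontal distance between tub4 and spot2 below 0.012 m or horizontal distance between tub4 and spot3 below 0.012 m or horizontal distance between tub4 and spot4 below 0.012 m or horizontal distance between tub4 and spot5 below 0.012 m or horizontal distance between tub4 and spot6 below 0.012 m) and (horizontal distance between tub5 and spot1 below 0.012 m or horizontal distance between tub5 and spot2 below 0.012 m or horizontal distance between tub5 and spot3 below 0.012 m or horizontal distance between tub5 and spot4 below 0.012 m or horizontal distance between tub5 and spot5 below 0.012 m or horizontal distance between tub5 and spot6 below 0.012 m) and (horizontal distance between tub6 and spot1 below 0.012 m or horizontal distance between tub6 and spot2 below 0.012 m or horizontal distance between tub6 and spot3 below 0.012 m or horizontal distance between tub6 and spot4 below 0.012 m or horizontal distance between tub6 and spot5 below 0.012 m or horizontal distance between tub6 and spot6 below 0.012 m) and horizontal distance between any of tub1, tub2, tub3, tub4, tub5, tub6 and spot1 below 0.012 m and horizontal distance between any of tub1, tub2, tub3, tub4, tub5, tub6 and spot2 below 0.012 m and horizontal distance between any of tub1, tub2, tub3, tub4, tub5, tub6 and spot3 below 0.012 m); the robot touches nothing.
It fails at once if the sugar pot is moved more than 40 mm (distance of sugar_pot from where it was at the start of the episode above 0.04 m).
It fails at once if the reamer is moved more than 40 mm (distance of reamer from where it was at the start of the episode above 0.04 m).
It fails at once if the ramekin is moved more than 40 mm (distance of ramekin from where it was at the start of the episode above 0.04 m).
It fails at once if the mug is moved more than 40 mm (distance of mug from where it was at the start of the episode above 0.04 m).
It fails at once if the strainer is moved more than 40 mm (distance of strainer from where it was at the start of the episode above 0.04 m).
Of tub1, tub2, tub3, tub4, tub5, tub6 only 4 to 6 are there at a start; the rules pass over those that are not, and their reading is None.
At some moment in a run one of tub1, tub2, tub3, tub4, tub5, tub6 may be knocked a few centimetres aside while the robot is not near it.
Once in a run the grip may slacken for a moment while it holds something.
It also fails if it takes over 210 s, if anything falls off the work surface, if the arm or the gripper's body presses on something with over 40 N, if the wrist force passes 120 N, or if a joint passes its speed limit or range.

## Working session

There is one attempt and no reset: what is moved stays moved. The work goes in short steps, Python scripts to look and compute and a tool call to move; the robot and the scene stay as the last step left them, time stands still between calls to the robot, and variables do not carry over. Pictures are saved under pics/ and viewed, at most 14 in all, crops included, and the job is handed in when it is done.

Besides the shell and the picture viewer there is one more tool, called after "Emit:" as name(argument=value, ...) on one line, values as JSON. move_arm: Moves the arm, as the interface text tells. Scaled input: -1 to 1 covers 0.1 m each way for a shift and 90 degrees each way for a turn. Its arguments: {"type":"object","properties":{"deltas":{"type":"array"},"squeeze":{"type":"number"}},"required":["deltas"]}

```bash
ls; mkdir -p pics; python3 - <<'E'
from plant import env, imaging
import cv2,numpy as np
s=env.state(); print(s['time_s'],s['tool_pos'],np.round(s['tcp_rot'],3),s['finger_gap'])
for n in ["top","scene"]:
    d=imaging.snapshot(n); cv2.imwrite(f"pics/{n}0.png",d["image"][:,:,::-1]); print(n,d["intrinsics"],d["rvec"],d["tvec"])
    np.savez(n+"0.npz",**d)
E
```

```text
pics
0.0 [0.26922842 0.5634406  0.24749507] [[-0.902  0.431 -0.001]
 [ 0.431  0.902 -0.001]
 [ 0.    -0.002 -1.   ]] 0.08559292593557713
top [[463.0374638    0.         322.96822224]
 [  0.         463.0374638  206.24139232]
 [  0.           0.           1.        ]] [ 2.17858324 -2.11413418  0.17441056] [-0.02917579  0.54997809  1.2386293 ]
scene [[372.43330606   0.         317.21098596]
 [  0.         372.43330606 198.73796741]
 [  0.           0.           1.        ]] [ 0.5771884   2.60441935 -1.235668  ] [ 0.51397551 -0.10423584  1.21142044]
```

```bash
python3 - <<'E'
import cv2
for n in ["top","scene"]:
    im=cv2.imread(f"pics/{n}0.png"); cv2.imwrite(f"pics/{n}0b.png",cv2.resize(im,(800,500),interpolation=cv2.INTER_CUBIC))
E
```

```text
(no output)
```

View pics/top0b.png

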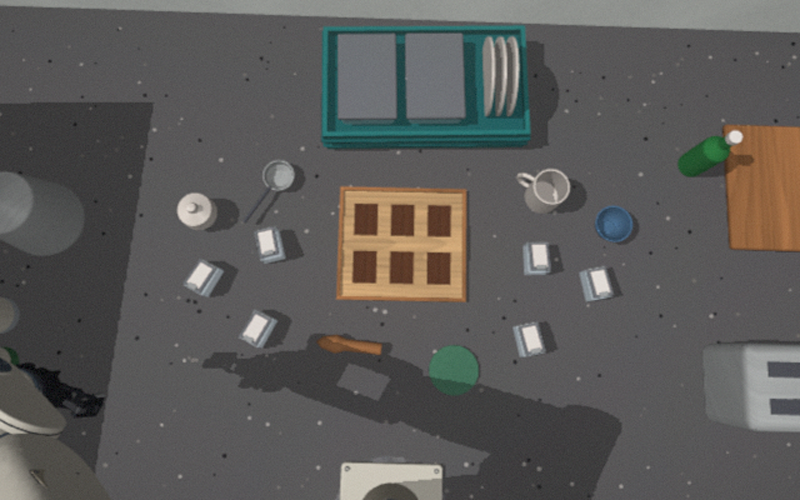

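View pics/scene0b.png

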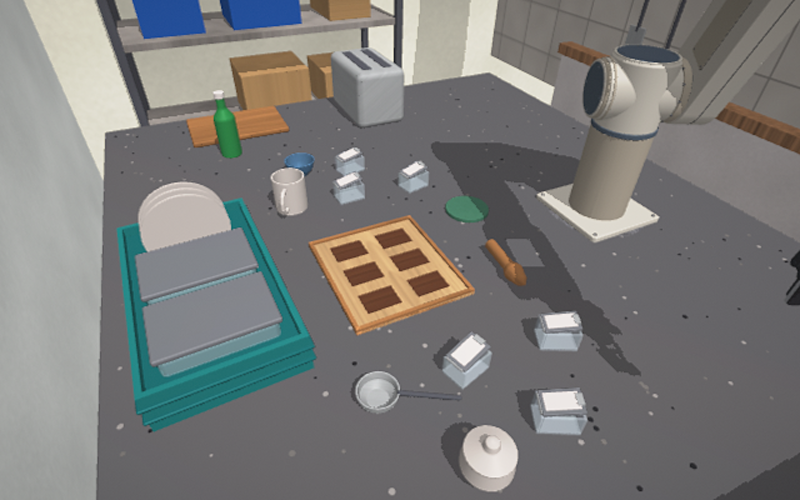

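The top view shows six tubs: three left of the tray at about (268,244), (203,278) and (257,328), and three right of it at (538,257), (597,283) and (530,339), in the 800×500 scaling. The tray spans (338–467, 187–300). The scene view shows the lids ajar.

```bash
cat > h.py <<'E'
import cv2,numpy as np
from plant import env, imaging
def cam(d): return cv2.Rodrigues(np.array(d["rvec"],float))[0],np.array(d["tvec"],float).ravel(),np.array(d["intrinsics"],float)
def proj(d,P): return cv2.projectPoints(np.asarray(P,float).reshape(-1,3),np.array(d["rvec"],float),np.array(d["tvec"],float),np.array(d["intrinsics"],float),None)[0].reshape(-1,2)
def ray(d,uv,z):
    R,t,K=cam(d); uv=np.atleast_2d(uv).astype(float)
    v=(R.T@np.linalg.inv(K)@np.c_[uv,np.ones(len(uv))].T).T; c=-R.T@t
    return c+v*((z-c[2])/v[:,2])[:,None]
def white(im,th=185): # bright neutral
    m=(im.min(2)>th)&(im.max(2).astype(int)-im.min(2)<25)
    return m.astype(np.uint8)
E
python3 - <<'E'
from h import *
d=dict(np.load("top0.npz")); im=d["image"]
m=white(im); n,l,st,ce=cv2.connectedComponentsWithStats(m)
for i in range(1,n):
    if st[i,4]>60 and st[i,4]<900:
        c,_=cv2.findContours((l==i).astype(np.uint8),0,2); 
        r=cv2.minAreaRect(c[0]); w=ray(d,ce[i],.055)[0]; print(np.round(ce[i],1),st[i,4],np.round(r[1],1),np.round(w,3))
# tray inlays
dark=((im[:,:,0].astype(int)-im[:,:,2]>25)&(im[:,:,0]<110)).astype(np.uint8)
n,l,st,ce=cv2.connectedComponentsWithStats(dark)
for i in range(1,n):
    if 200<st[i,4]<900: print("inlay",np.round(ray(d,ce[i],.008)[0],4),st[i,4])
s=dict(np.load("scene0.npz"))["image"]
a=[im[165:285,130:240],im[185:285,400:510]]
T=cv2.hconcat([cv2.resize(x,(400,400),interpolation=cv2.INTER_NEAREST) for x in (im[170:290,135:255],s[240:360,345:465])])
cv2.imwrite("pics/crop1.png",T[:,:,::-1])
E
```

```text
[588.2 109.1] 72 [8. 9.] [ 0.852 -0.76   0.055]
[151.2 170.3] 255 [22.8 16.1] [0.634 0.464 0.055]
[212.6 192.6] 166 [16.7 10.4] [0.577 0.291 0.055]
[431.3 203.6] 163 [16.1 10. ] [ 0.565 -0.31   0.055]
[159.4 219.5] 179 [10.1 18.7] [0.498 0.43  0.055]
[479.8 224.9] 179 [18.1 10.2] [ 0.51  -0.442  0.055]
[203.9 261.3] 189 [10.5 18.5] [0.389 0.302 0.055]
[424.9 269.9] 187 [18.1 10.4] [ 0.384 -0.292  0.055]
[294.5 374.5] 71 [26.3  9.7] [0.105 0.048 0.055]
inlay [ 0.7673 -0.7795  0.008 ] 307
inlay [0.644  0.0776 0.008 ] 425
inlay [ 0.6445 -0.0066  0.008 ] 424
inlay [ 0.6451 -0.0909  0.008 ] 407
inlay [0.5342 0.0762 0.008 ] 440
inlay [ 0.534  -0.0076  0.008 ] 424
inlay [ 0.5356 -0.0914  0.008 ] 444
inlay [0.3574 0.1229 0.008 ] 216
```

View pics/crop1.png

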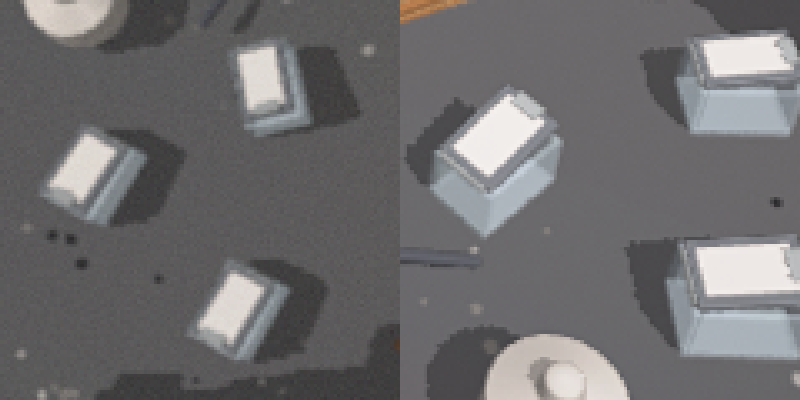

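The crop shows a white label on a grey lid, with a pale tab at one end (towards the robot on the left tubs) and a clear body below. I'll fit a silhouette model in both views.

```bash
cat >> h.py <<'E'
from scipy.optimize import minimize
def tubpts(x,y,yaw,lid,z0=0.):
    a,b=.034,.024
    P=[[sx*a,sy*b,z] for sx in(-1,1) for sy in(-1,1) for z in(0,.042)]
    c,s=np.cos(lid),np.sin(lid)
    for u in(0,.064):
        for v in(0,.006):
            for sy in(-1,1): P.append([.032-u*c+v*s*0, sy*.022, .042+u*s+v*c])
    P=np.array(P); C,S=np.cos(yaw),np.sin(yaw)
    return np.c_[x+C*P[:,0]-S*P[:,1], y+S*P[:,0]+C*P[:,1], z0+P[:,2]]
def tmask(d,guess,z=.03,th=92):
    im=d["image"]; m=((im.max(2)>th)&(im[:,:,2].astype(int)-im[:,:,0]>-22)).astype(np.uint8)
    m=cv2.morphologyEx(m,cv2.MORPH_OPEN,np.ones((2,2),np.uint8))
    n,l=cv2.connectedComponents(m,connectivity=4)
    p=proj(d,[[*guess,z]])[0].round().astype(int)
    k=l[p[1]-4:p[1]+5,p[0]-4:p[0]+5]; k=k[k>0]
    if not len(k): return None
    m=(l==np.bincount(k).argmax()).astype(np.uint8); return m
def render(d,P,box):
    x0,y0,x1,y1=box; F=6
    q=(proj(d,P)-[x0-.5,y0-.5])*F
    c=np.zeros(((y1-y0)*F,(x1-x0)*F),np.uint8)
    cv2.fillConvexPoly(c,cv2.convexHull(np.round((q-.5)*16).astype(np.int32)),255,shift=4)
    return cv2.resize(c,(x1-x0,y1-y0),interpolation=cv2.INTER_AREA)/255.
def fit(views,guess,z0=0.,lid0=.18):
    V=[]
    for d in views:
        m=tmask(d,guess,z0+.03)
        if m is None: continue
        x,y,w,h=cv2.boundingRect(m); x0,y0=max(x-8,0),max(y-8,0); box=(x0,y0,x+w+8,y+h+8)
        V.append((d,m[y0:box[3],x0:box[2]].astype(float),box))
    def cost(p):
        if p[3]<-.02 or p[3]>.35: return 9e3
        c=0
        for d,m,b in V:
            r=render(d,tubpts(p[0],p[1],p[2],p[3],z0),b)
            h,w=min(r.shape[0],m.shape[0]),min(r.shape[1],m.shape[1])
            c+=np.abs(r[:h,:w]-m[:h,:w]).sum()
        return c
    res=[]
    for yaw in np.arange(-np.pi,np.pi,np.pi/6):
        p0=np.array([*guess,yaw,lid0]); S=np.vstack([p0]+[p0+e for e in np.diag([.01,.01,.3,.06])])
        r=minimize(cost,p0,method="Nelder-Mead",options=dict(initial_simplex=S,maxiter=160,xatol=1e-4,fatol=.05)); res.append((r.fun,r.x))
    res.sort(key=lambda t:t[0]); b=res[0]
    fl=[r for r in res if np.cos(r[1][2]-b[1][2])<-.8]
    return b[1],b[0],(fl[0][0] if fl else None),[int(m.sum()) for _,m,_ in V]
E
cat > find.py <<'E'
from h import *
import sys
G=[(.577,.29),(.498,.43),(.389,.302),(.565,-.31),(.51,-.442),(.384,-.292)]
t=dict(np.load("top0.npz"));s=dict(np.load("scene0.npz"))
for i,g in enumerate(G): 
    p,c,f,n=fit([t,s],g); print(i,np.round(p,4),"deg",round(np.degrees(p[2]),1),"cost",round(c,1),"flip",f and round(f,1),n)
E
time python3 find.py
```

```text
0 [ 0.5599  0.2935 -0.905   0.3549] deg -51.9 cost 9000.0 flip 9000.0 [608, 220306]
1 [ 0.4874  0.4348 -4.1674  0.3752] deg -238.8 cost 9000.0 flip 9000.0 [643, 220306]
2 [0.3837 0.3038 2.6666 0.1542] deg 152.8 cost 219348.0 flip 219353.0 [607, 220306]
3 [ 0.5573 -0.3103 -3.0351  0.3621] deg -173.9 cost 9000.0 flip 9000.0 [627, 220306]
4 [ 0.5091 -0.4428 -2.9002  0.3649] deg -166.2 cost 9000.0 flip 9000.0 [656, 220306]
5 [ 0.3781 -0.2888 -3.1775  0.3529] deg -182.1 cost 9000.0 flip 9000.0 [607, 220306]
real	0m13.356s
user	0m26.381s
sys	0m4.046s
```

```bash
python3 - <<'E'
s=open('h.py').read()
s=s.replace('im=d["image"]; m=((im.max(2)>th)','''im=d["image"]; q=proj(d,[[*guess,z]])[0].astype(int); L=im[max(q[1]-40,0):q[1]+40,max(q[0]-40,0):q[0]+40].max(2); th=np.median(L)+20
    m=((im.max(2)>th)''')
open('h.py','w').write(s)
E
sed -i 's/print(i,/print(i,[int(np.median(d["image"][int(proj(d,[[*g,0]])[0][1])-40:,:][:80].max(2))) for d in (t,s)],/' find.py
time python3 find.py
```

```text
0 [91, 108] [0.5712 0.291  0.3119 0.0714] deg 17.9 cost 185.4 flip 202.5 [486, 1099]
1 [91, 107] [ 0.4942  0.4336 -0.4614  0.0747] deg -26.4 cost 292.5 flip 297.9 [512, 1369]
2 [91, 109] [ 0.3832  0.3036 -3.5913 -0.0198] deg -205.8 cost 248.5 flip 251.3 [505, 955]
3 [91, 109] [ 0.5587 -0.3093  0.0283  0.3484] deg 1.6 cost 479.2 flip 511.5 [514, 836]
4 [91, 108] [ 0.5052 -0.4448  0.232   0.0342] deg 13.3 cost 553.1 flip 554.3 [546, 836]
5 [90, 108] [ 0.3779 -0.293   0.2264  0.1036] deg 13.0 cost 116.9 flip 126.9 [519, 436]
real	0m2.942s
user	0m3.413s
sys	0m0.084s
```

Emit:
move_arm(deltas=[-0.36, -0.31, 0, 0, 0, 0, 1, -0.72, -0.62, 0, 0, 0, 0, 1, -0.72, -0.62, 0, 0, 0, 0, 1])

```text
time_s: 0.35
tool_pos: [0.3082, 0.4725, 0.2473]
tcp_rot: [[-0.902, 0.432, -0.001], [0.432, 0.902, -0.004], [-0.001, -0.004, -1.0]]
force: [-0.1, -0.4, -1.2]
finger_gap: 0.0855
grasp_force: 0.0
```

Emit:
move_arm(deltas=[-0.36, -0.31, 0, 0, 0, 0, 1, -0.72, -0.62, 0, 0, 0, 0, 1, -0.72, -0.62, 0, 0, 0, 0, 1])

```text
time_s: 0.6
tool_pos: [0.3465, 0.3857, 0.2478]
tcp_rot: [[-0.902, 0.433, -0.001], [0.433, 0.902, -0.003], [-0.0, -0.003, -1.0]]
force: [0.9, 0.7, -1.1]
finger_gap: 0.0855
grasp_force: 0.0
```

Emit:
move_arm(deltas=[-0.36, -0.31, 0, 0, 0, 0, 1, -0.72, -0.62, 0, 0, 0, 0, 1, -0.72, -0.62, 0, 0, 0, 0, 1, -0.72, -0.62, 0, 0, 0, 0, 1])

```text
time_s: 0.93
tool_pos: [0.3849, 0.3008, 0.2482]
tcp_rot: [[-0.901, 0.435, -0.0], [0.435, 0.901, -0.001], [0.0, -0.001, -1.0]]
force: [0.4, -0.1, -1.4]
finger_gap: 0.0853
grasp_force: 0.0
```

```bash
python3 - <<'E'
from h import *
s=env.state(); print(s['time_s'],s['tool_pos'],np.round(s['tcp_rot'],3))
w=imaging.snapshot("wrist"); np.savez("w1.npz",**w); t=imaging.snapshot("top"); np.savez("t1.npz",**t)
print(w["intrinsics"],w["rvec"],w["tvec"])
T=cv2.hconcat([cv2.resize(w["image"],(480,300)),cv2.resize(t["image"][200:320,120:248],(320,300))])
cv2.imwrite("pics/w1.png",T[:,:,::-1])
E
```

```text
0.9333 [0.3848895 0.3007688 0.2482468] [[-0.901  0.435 -0.   ]
 [ 0.435  0.901 -0.001]
 [ 0.    -0.001 -1.   ]]
[[359.59132353   0.         319.02083947]
 [  0.         359.59132353 201.3335048 ]
 [  0.           0.           1.        ]] [-2.46390775 -1.54774953 -0.20374573] [-0.43797015 -0.2432743   0.32291207]
```

View pics/w1.png

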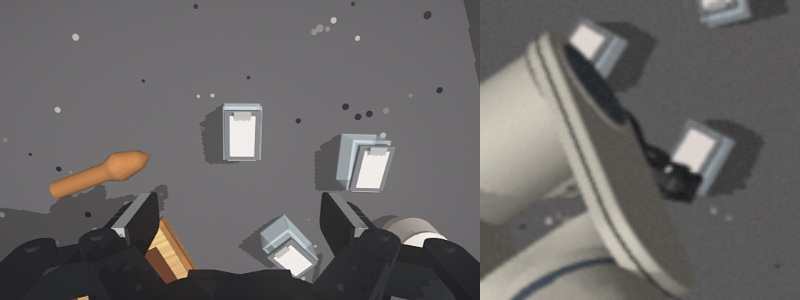

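The wrist view shows tub 2 at (240,132), aligned with the image and with its tab at the top. Tub 1 is at (365,163) and tub 0 at (285,250), partly hidden.

```bash
python3 - <<'E'
s=open('h.py').read()
i=s.index("    m=((im.max(2)>th)"); j=s.index("    m=cv2.morphologyEx")
s=s[:i]+'''    I=im.astype(int); m=((I[:,:,2]-I[:,:,0]>BR)|(I.min(2)>150)).astype(np.uint8)
'''+s[j:]
s+='BR=7\n'
open('h.py','w').write(s)
E
python3 - <<'E'
from h import *
w=dict(np.load("w1.npz")); im=w["image"]
for r in ((130,320),(150,300),(176,300),(211,320),(176,321),(120,200)): print(r,im[r[0]-1:r[0]+1,r[1]-12:r[1]+12:3].tolist()[0])
print(proj(w,[[.383,.3036,.03],[.494,.4336,.03],[.571,.291,.03]]))
for g in [(.383,.3036),(.494,.4336)]:
    p,c,f,n=fit([w],g); print(np.round(p,4),np.degrees(p[2]),c,f,n)
t=dict(np.load("top0.npz"))
for g in [(.577,.29),(.498,.43),(.389,.302),(.565,-.31),(.51,-.442),(.384,-.292)]:
    p,c,f,n=fit([t],g); print(np.round(p,4),np.degrees(p[2]),c,f,n)
E
```

```text
(130, 320) [[115, 113, 115], [115, 113, 115], [115, 113, 115], [116, 114, 115], [115, 113, 115], [115, 113, 115], [116, 114, 116], [115, 113, 115]]
(150, 300) [[88, 85, 86], [87, 85, 86], [87, 85, 86], [145, 150, 154], [142, 143, 147], [141, 142, 146], [140, 142, 146], [142, 143, 147]]
(176, 300) [[89, 86, 87], [89, 87, 88], [89, 86, 88], [145, 150, 153], [136, 137, 140], [139, 141, 144], [225, 219, 212], [241, 237, 233]]
(211, 320) [[136, 137, 141], [136, 137, 141], [136, 136, 141], [136, 136, 141], [136, 137, 142], [136, 137, 141], [136, 136, 141], [136, 137, 141]]
(176, 321) [[241, 237, 233], [241, 237, 234], [241, 237, 234], [241, 237, 234], [241, 237, 234], [241, 237, 233], [241, 237, 234], [241, 237, 234]]
(120, 200) [[112, 110, 112], [113, 111, 112], [113, 111, 113], [113, 111, 113], [113, 111, 113], [113, 111, 114], [113, 111, 113], [113, 111, 113]]
[[320.86636306 170.92146811]
 [485.90750998 213.8903649 ]
 [384.72802269 328.25377228]]
[ 0.3836  0.2869 -2.017   0.2418] -115.56734501676081 629.3921568627451 635.8588235294118 [2022]
[ 0.4971  0.4186 -2.1309 -0.0192] -122.09322371897302 1030.0235294117647 1041.4392156862743 [1766]
[0.5789 0.2711 1.6053 0.0307] 91.97860504443474 203.64313725490194 203.83529411764704 [208]
[ 0.4929  0.4147 -1.7948  0.0063] -102.83449183949574 261.2078431372549 261.2078431372549 [235]
[0.3845 0.3288 1.5462 0.1498] 88.58964321891419 251.67843137254903 251.76470588235293 [244]
[ 0.564  -0.2976  1.6704  0.0369] 95.70924832380233 191.5176470588235 191.62745098039215 [206]
[ 0.5061 -0.4318 -1.378   0.229 ] -78.95095481818474 212.43529411764706 212.77647058823527 [235]
[ 0.3784 -0.2792  1.7293  0.127 ] 99.08127115904473 216.48627450980388 216.49019607843138 [241]
```

```bash
python3 - <<'E'
s=open('h.py').read()
i=s.index("    I=im.astype(int)"); j=s.index("    n,l=cv2.connectedComponents(m,")
s=s[:i]+'''    I=cv2.medianBlur(im,3).astype(int); m=((I[:,:,2]-I[:,:,0]>=BR)|(I.min(2)>145)).astype(np.uint8)
    m=cv2.morphologyEx(m,cv2.MORPH_OPEN,np.ones((3,3),np.uint8))
'''+s[j:]
s=s.replace("argmax()).astype(np.uint8); return m","argmax()).astype(np.uint8); return cv2.drawContours(m,cv2.findContours(m,0,2)[0],-1,1,-1)")
s=s.replace("BR=7","BR=4")
open('h.py','w').write(s)
E
python3 - <<'E'
from h import *
w=dict(np.load("w1.npz")); im=w["image"]
for g in [(.383,.3036),(.494,.4336)]:
    p,c,f,n=fit([w],g); print(np.round(p,4),np.degrees(p[2]),c,f,n)
t=dict(np.load("top0.npz"));s=dict(np.load("scene0.npz"))
for g in [(.577,.29),(.498,.43),(.389,.302),(.565,-.31),(.51,-.442),(.384,-.292)]:
  for v in ([t],[s],[t,s]):
    p,c,f,n=fit(v,g); print(np.round(p,4),np.degrees(p[2]),c,f,n)
E
```

```text
[0.3879 0.3029 2.6879 0.1128] 154.00268245003923 84.45490196078431 121.47450980392156 [3960]
[ 0.497   0.4315 -0.4839  0.1162] -27.723596795836485 322.9450980392156 398.92549019607844 [4909]
[ 0.5719  0.2888 -2.8702 -0.0077] -164.45035406638115 58.68627450980392 58.98039215686275 [484]
[0.574  0.2898 0.2784 0.2032] 15.952523497375834 45.48235294117647 102.1450980392157 [1162]
[0.5737 0.2895 0.2794 0.1823] 16.006096460405125 111.74117647058824 164.67450980392158 [484, 1162]
[ 0.4947  0.4299  2.7297 -0.0108] 156.40016596475195 86.00392156862745 86.4078431372549 [491]
[ 0.4967  0.4317 -0.477   0.1638] -27.33279198494167 52.92156862745098 110.47058823529413 [1501]
[ 0.4961  0.4314 -0.4733  0.1274] -27.11976669160515 166.71372549019605 202.83529411764707 [491, 1501]
[ 0.3856  0.3013 -0.4415  0.1462] -25.296977690997764 102.51764705882354 105.10588235294117 [464]
[ 0.3877  0.3038 -0.4378  0.1475] -25.08387466953431 45.40392156862745 78.34509803921569 [1074]
[ 0.3864  0.3028 -0.45    0.1135] -25.783908049509204 166.65098039215684 189.74901960784314 [464, 1074]
[ 0.5615 -0.3094 -3.0762 -0.0061] -176.2535514817634 51.627450980392155 51.84705882352941 [496]
[ 0.5608 -0.3124  0.0654  0.3479] 3.7496204307582093 418.0078431372549 472.60392156862747 [911]
[ 0.5616 -0.3094  0.0499  0.3474] 2.8611345050665142 491.0941176470588 532.6235294117647 [496, 911]
[ 0.5073 -0.4425  3.3489 -0.0181] 191.8802558665791 78.29019607843136 78.62745098039215 [494]
[ 0.5119 -0.4314  0.3018  0.2472] 17.289392574383818 500.21176470588233 515.8627450980392 [911]
[ 0.5075 -0.4421  0.2011  0.1184] 11.523798247690644 595.4901960784314 606.8901960784314 [494, 911]
[ 0.3798 -0.291   3.3528  0.0213] 192.09895246039878 88.84705882352941 94.83529411764705 [449]
[ 0.3807 -0.2934  0.1274  0.2302] 7.298514965758387 29.631372549019606 63.964705882352945 [492]
[ 0.3802 -0.2914  0.2184  0.2173] 12.512993183325058 138.6392156862745 164.14901960784314 [449, 492]
```

Emit:
move_arm(deltas=[-0.02, 0.03, 0.33, 0, 0, 0, 1, -0.02, 0.03, 0.66, 0, 0, 0, 1, -0.02, 0.03, 1, 0, 0, 0, 1], squeeze=50)

```text
time_s: 1.28
tool_pos: [0.3875, 0.3069, 0.1479]
tcp_rot: [[-0.903, 0.43, 0.002], [0.43, 0.903, 0.002], [-0.001, 0.003, -1.0]]
force: [0.8, -1.1, -0.2]
finger_gap: 0.0852
grasp_force: 0.0
```

Emit:
move_arm(deltas=[0, 0, 0.3, 0, 0, 0, 1, 0, 0, 0.6, 0, 0, 0, 1, 0, 0, 0.85, 0, 0, 0, 1, 0, 0, 1, 0, 0, 0, 1])

```text
time_s: 1.62
tool_pos: [0.3856, 0.3057, 0.0455]
tcp_rot: [[-0.903, 0.43, -0.003], [0.43, 0.903, -0.002], [0.002, -0.003, -1.0]]
force: [0.1, -0.4, 0.0]
finger_gap: 0.0855
grasp_force: 0.0
```

Emit:
move_arm(deltas=[0, 0, 0.12, 0, 0, 0, 1, 0, 0, 0.23, 0, 0, 0, 1, 0, 0, 0.23, 0, 0, 0, 1, 0, 0, 0.23, 0, 0, 0, 0, 0, 0, 0.23, 0, 0, 0, 0, 0, 0, 0.23, 0, 0, 0, 0, 0, 0, 0.23, 0, 0, 0, 0, 0, 0, 0.23, 0, 0, 0, 0, 0, 0, 0.23, 0, 0, 0, 0])

```text
time_s: 2.37
tool_pos: [0.3877, 0.3052, 0.0265]
tcp_rot: [[-0.902, 0.431, 0.001], [0.431, 0.902, 0.001], [-0.001, 0.002, -1.0]]
force: [-0.6, -0.2, 6.9]
finger_gap: 0.0474
grasp_force: 52.5
```

Emit:
move_arm(deltas=[0, 0, -0.3, 0, 0, 0, 0, 0, 0, -0.6, 0, 0, 0, 0, 0, 0, -0.95, 0, 0, 0, 0])

```text
time_s: 2.62
tool_pos: [0.3864, 0.3041, 0.1207]
tcp_rot: [[-0.902, 0.431, -0.002], [0.431, 0.902, -0.001], [0.001, -0.002, -1.0]]
force: [-0.2, 0.1, -2.4]
finger_gap: 0.0472
grasp_force: 53.0
```

Emit:
move_arm(deltas=[-0.25, -0.07, 0, 0, 0, 0, 0, -0.54, -0.155, 0, 0, 0, 0, 0, -0.823, -0.237, 0, 0, 0, 0, 0])

```text
time_s: 2.87
tool_pos: [0.4523, 0.2477, 0.1219]
tcp_rot: [[-0.903, 0.43, 0.002], [0.43, 0.903, 0.001], [-0.002, 0.002, -1.0]]
force: [0.6, 0.6, -2.1]
finger_gap: 0.047
grasp_force: 53.3
```

Emit:
move_arm(deltas=[-0.27, -0.08, 0, 0, 0, 0, 0, -0.54, -0.155, 0, 0, 0, 0, 0, -0.823, -0.237, 0, 0, 0, 0, 0])

```text
time_s: 3.12
tool_pos: [0.5161, 0.1899, 0.1208]
tcp_rot: [[-0.902, 0.431, 0.001], [0.431, 0.902, 0.0], [-0.0, 0.0, -1.0]]
force: [-0.1, 1.2, -1.9]
finger_gap: 0.0471
grasp_force: 53.3
```

Emit:
move_arm(deltas=[-0.27, -0.08, 0, 0, 0, 0, 0, -0.54, -0.155, 0, 0, 0, 0, 0, -0.823, -0.237, 0, 0, 0, 0, 0])

```text
time_s: 3.37
tool_pos: [0.5801, 0.133, 0.1207]
tcp_rot: [[-0.902, 0.431, 0.0], [0.431, 0.902, 0.0], [-0.0, 0.0, -1.0]]
force: [0.8, -0.0, -2.1]
finger_gap: 0.0473
grasp_force: 53.3
```

Emit:
move_arm(deltas=[-0.25, -0.07, 0, 0, 0, -0.06, 0, -0.45, -0.14, 0, 0, 0, -0.12, 0, -0.65, -0.2, 0, 0, 0, -0.18, 0, -0.8, -0.237, 0, 0, 0, -0.24, 0, -0.823, -0.237, 0, 0, 0, -0.284, 0, -0.823, -0.237, 0, 0, 0, -0.284, 0, -0.823, -0.237, 0, 0, 0, -0.284, 0])

```text
time_s: 3.95
tool_pos: [0.643, 0.0771, 0.1203]
tcp_rot: [[-1.0, 0.003, -0.0], [0.003, 1.0, 0.0], [0.0, 0.0, -1.0]]
force: [-0.1, 0.0, -3.0]
finger_gap: 0.0474
grasp_force: 53.2
```

Emit:
move_arm(deltas=[0, 0, 0.3, 0, 0, 0, 0, 0, 0, 0.6, 0, 0, 0, 0, 0, 0, 0.8, 0, 0, 0, 0, 0, 0, 0.85, 0, 0, 0, 0, 0, 0, 0.86, 0, 0, 0, 0, 0, 0, 0.86, 0, 0, 0, 0, 0, 0, 0.86, 0, 0, 0, 0.72, 0, 0, 0.86, 0, 0, 0, 0.72, 0, 0, 0.86, 0, 0, 0, 0.72])

```text
time_s: 4.7
tool_pos: [0.6438, 0.0776, 0.0349]
tcp_rot: [[-1.0, -0.0, 0.001], [-0.0, 1.0, 0.0], [-0.001, 0.0, -1.0]]
force: [0.3, -0.4, 0.2]
finger_gap: 0.0615
grasp_force: 0.0
```

Emit:
move_arm(deltas=[0, 0, -0.3, 0, 0, 0, 0.72, 0, 0, -0.6, 0, 0, 0, 0.72, 0, 0, -0.9, 0, 0, 0, 0.3, 0.2, 0, -0.9, 0, 0, 0, 0, 0.2, 0, -0.9, 0, 0, 0, 0, 0.2, 0, -0.7, 0, 0, 0, 0, 0.2, 0, -0.6, 0, 0, 0, 0, 0.2, 0, -0.6, 0, 0, 0, 0])

```text
time_s: 5.37
tool_pos: [0.6214, 0.0771, 0.0912]
tcp_rot: [[-1.0, -0.0, -0.006], [-0.0, 1.0, -0.001], [0.006, -0.001, -1.0]]
force: [-0.7, 0.1, 0.2]
finger_gap: 0.0002
grasp_force: 0.0
```

```bash
python3 - <<'E'
from h import *
w=imaging.snapshot("wrist"); np.savez("w2.npz",**w); s=imaging.snapshot("scene"); np.savez("s2.npz",**s)
st=env.state(); print(st['time_s'],st['tool_pos'],st['force'],proj(w,[[.6445,.0775,.03]]),proj(s,[[.6445,.0775,.03]]))
u=proj(s,[[.6445,.0775,.03]])[0].astype(int)
T=cv2.hconcat([cv2.resize(w["image"],(480,300)),cv2.resize(s["image"][u[1]-50:u[1]+50,u[0]-50:u[0]+50],(300,300))])
cv2.imwrite("pics/w2.png",T[:,:,::-1])
E
```

```text
5.4667 [0.62284991 0.07723198 0.09306159] [-0.18103597 -0.3943433  -0.29855553] [[319.71410976 266.53514868]] [[303.16723281 233.03234312]]
```

View pics/w2.png

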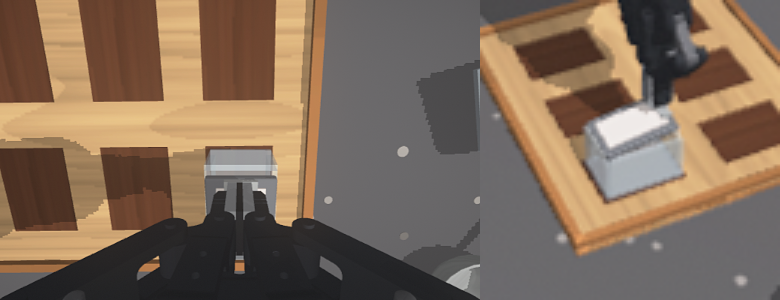

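The tub stands on its inlay at (240,180). In the scene crop the lid's raised end is under the closed fingers. I'll press it now.

Emit:
move_arm(deltas=[0, 0, 0.05, 0, 0, 0, 0, 0, 0, 0.1, 0, 0, 0, 0, 0, 0, 0.14, 0, 0, 0, 0, 0, 0, 0.17, 0, 0, 0, 0, 0, 0, 0.19, 0, 0, 0, 0, 0, 0, 0.2, 0, 0, 0, 0, 0, 0, 0.2, 0, 0, 0, 0])

```text
time_s: 6.05
tool_pos: [0.6233, 0.0773, 0.0741]
tcp_rot: [[-1.0, -0.0, -0.0], [-0.0, 1.0, -0.0], [0.0, -0.0, -1.0]]
force: [-0.1, 0.3, -0.0]
finger_gap: 0.0
grasp_force: 0.0
```

Emit:
move_arm(deltas=[0, 0, 0.01, 0, 0, 0, 0, 0, 0, 0.01, 0, 0, 0, 0])

```text
time_s: 6.22
tool_pos: [0.6237, 0.0773, 0.0734]
tcp_rot: [[-1.0, -0.0, 0.001], [-0.0, 1.0, 0.0], [-0.001, 0.0, -1.0]]
force: [0.5, -0.3, -0.4]
finger_gap: -0.0001
grasp_force: 0.1
```

Emit:
move_arm(deltas=[0, 0, 0.01, 0, 0, 0, 0, 0, 0, 0.01, 0, 0, 0, 0])

```text
time_s: 6.38
tool_pos: [0.6237, 0.0773, 0.0728]
tcp_rot: [[-1.0, -0.0, 0.001], [-0.0, 1.0, 0.0], [-0.001, 0.0, -1.0]]
force: [-1.1, -0.1, 4.3]
finger_gap: 0.0002
grasp_force: 2.2
```

Emit:
move_arm(deltas=[0, 0, 0.01, 0, 0, 0, 0, 0, 0, 0.01, 0, 0, 0, 0])

```text
time_s: 6.55
tool_pos: [0.6237, 0.0774, 0.0726]
tcp_rot: [[-1.0, -0.0, 0.001], [-0.0, 1.0, 0.0], [-0.001, 0.0, -1.0]]
force: [-4.4, 0.8, 11.0]
finger_gap: -0.0002
grasp_force: 5.5
```

Emit:
move_arm(deltas=[0, 0, 0.01, 0, 0, 0, 0, 0, 0, 0.01, 0, 0, 0, 0])

```text
time_s: 6.72
tool_pos: [0.6237, 0.0774, 0.0723]
tcp_rot: [[-1.0, -0.0, 0.001], [-0.0, 1.0, 0.0], [-0.001, 0.0, -1.0]]
force: [-6.6, -0.0, 17.5]
finger_gap: -0.0001
grasp_force: 8.7
```

Emit:
move_arm(deltas=[0, 0, -0.5, 0, 0, 0, 0, 0, 0, -0.6, 0, 0, 0, 0, 0, 0.4, -0.9, 0, 0, 0, 0, 0, 0.8, -0.95, 0, 0, 0, 0])

```text
time_s: 7.05
tool_pos: [0.6256, 0.1503, 0.1678]
tcp_rot: [[-1.0, 0.004, 0.005], [0.004, 1.0, 0.001], [-0.005, 0.001, -1.0]]
force: [0.9, 0.7, 0.2]
finger_gap: -0.0003
grasp_force: 0.0
```

```bash
python3 - <<'E'
from h import *
s=imaging.snapshot("scene"); np.savez("s3.npz",**s)
st=env.state(); print(st['time_s'],st['tool_pos'],np.round(st['force'],1))
w=imaging.snapshot("wrist"); np.savez("w3.npz",**w)
u=proj(s,[[.6445,.0775,.03]])[0].astype(int)
T=cv2.hconcat([cv2.resize(w["image"],(480,300)),cv2.resize(s["image"][u[1]-50:u[1]+50,u[0]-50:u[0]+50],(300,300))])
cv2.imwrite("pics/w3.png",T[:,:,::-1])
for b in (4,):
    for v in ([s],[w],[s,w]):
        p,c,f,n=fit(v,(.6445,.0775),.008); print(np.round(p,4),np.degrees(p[2]),c,f,n)
E
```

```text
7.1 [0.62598785 0.15867976 0.16877719] [1.6 5.3 1.5]
[ 0.6412  0.0774  2.9848 -0.019 ] 171.0142059929885 98.64313725490196 100.29803921568627 [705]
[ 0.6489  0.094  -1.5936  0.072 ] -91.30617020766485 1178.2392156862745 1178.7176470588236 [3495]
[ 0.648   0.0939 -1.5817  0.1925] -90.62702542535635 1502.6392156862744 1527.7254901960785 [705, 3495]
```

View pics/w3.png

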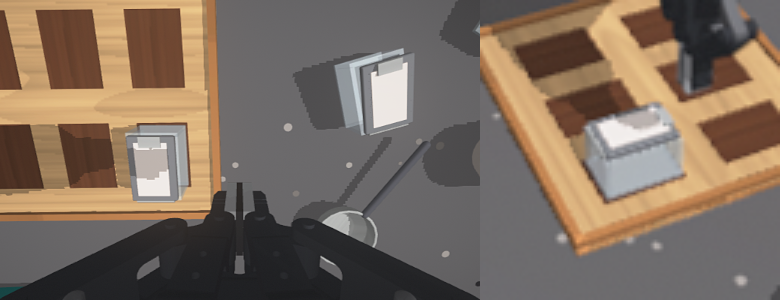

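The scene crop shows the lid lying flat, and the tub is centred on its inlay. Tub 0 shows in the wrist view at (388,92).

```bash
cat >> h.py <<'E'
def go(target,yawdeg):
    "shift in tool axes [m] and turn about tool z in units, to target xyz, tub yaw (mod 180)"
    s=env.state(); R=np.array(s["tcp_rot"]); d=R.T@(np.array(target)-s["tool_pos"])
    cur=np.degrees(np.arctan2(R[1,0],R[0,0])); dy=(yawdeg-cur+90)%180-90
    print("t",round(s["time_s"],2),"cur",np.round(s["tool_pos"],4),"yaw",round(cur,1),"shift",np.round(d,4),"az",round(-dy/90,3),"newyaw",round(cur+dy,1))
E
python3 - <<'E'
from h import *
w=dict(np.load("w3.npz"))
p,c,f,n=fit([w],(.5737,.2895)); print(np.round(p,4),np.degrees(p[2]),c,f,n)
go((p[0],p[1],.026),np.degrees(p[2]))
E
```

```text
[ 0.5801  0.2739 -1.4002  0.3496] -80.22664972984758 1807.6156862745097 1816.643137254902 [5645]
t 7.15 cur [0.6253 0.1562 0.1671] yaw -179.8 shift [0.0457 0.1175 0.1411] az 0.894 newyaw -260.2
```

Emit:
move_arm(deltas=[0.1, 0.3, 0, 0, 0, -0.05, 1, 0.25, 0.67, 0, 0, 0, -0.1, 1, 0.25, 0.67, 0, 0, 0, -0.178, 1, 0.25, 0.67, 0, 0, 0, -0.178, 1])

```text
time_s: 7.48
tool_pos: [0.5975, 0.2199, 0.1636]
tcp_rot: [[-0.959, -0.284, -0.0], [-0.284, 0.959, -0.0], [0.0, -0.0, -1.0]]
force: [0.1, -0.6, 0.1]
finger_gap: 0.048
grasp_force: 0.0
```

```bash
python3 - <<'E'
from h import *
w=imaging.snapshot("wrist"); np.savez("w4.npz",**w)
p,c,f,n=fit([w],(.5737,.2895)); print(np.round(p,4),np.degrees(p[2]),c,f,n)
m=tmask(w,(.5737,.2895)); print(cv2.boundingRect(m))
go((.5737,.2895,.026),16)
E
```

```text
[0.5751 0.2895 0.2786 0.1467] 15.963558941776189 699.0313725490196 743.6941176470589 [7435]
(378, 143, 89, 103)
t 7.53 cur [0.598  0.2188 0.1637] yaw -164.0 shift [0.0038 0.0748 0.1376] az 0.0 newyaw -164.0
```

Emit:
move_arm(deltas=[0.01, 0.35, 0, 0, 0, 0, 1, 0.02, 0.75, 0.2, 0, 0, 0, 1, 0.02, 0.75, 0.5, 0, 0, 0, 1, 0.02, 0.75, 0.8, 0, 0, 0, 1])

```text
time_s: 7.87
tool_pos: [0.5766, 0.2911, 0.084]
tcp_rot: [[-0.962, -0.273, 0.003], [-0.273, 0.962, 0.001], [-0.003, 0.001, -1.0]]
force: [0.8, -0.5, -0.1]
finger_gap: 0.0854
grasp_force: 0.0
```

Emit:
move_arm(deltas=[0, 0, 0.3, 0, 0, 0, 1, 0, 0, 0.57, 0, 0, 0, 1, 0, 0, 0.57, 0, 0, 0, 1, 0, 0, 0.57, 0, 0, 0, 0, 0, 0, 0.57, 0, 0, 0, 0, 0, 0, 0.57, 0, 0, 0, 0, 0, 0, 0.57, 0, 0, 0, 0, 0, 0, 0.57, 0, 0, 0, 0, 0, 0, 0.57, 0, 0, 0, 0])

```text
time_s: 8.62
tool_pos: [0.5774, 0.2904, 0.0294]
tcp_rot: [[-0.961, -0.276, 0.004], [-0.276, 0.961, 0.002], [-0.004, 0.0, -1.0]]
force: [0.4, -1.3, 7.2]
finger_gap: 0.0472
grasp_force: 53.7
```

Emit:
move_arm(deltas=[0, 0, -0.3, 0, 0, 0, 0, 0, 0, -0.6, 0, 0, 0, 0, 0, 0, -0.95, 0, 0, 0, 0, 0, 0, -0.95, 0, 0, 0, 0])

```text
time_s: 8.95
tool_pos: [0.5794, 0.2917, 0.1295]
tcp_rot: [[-0.961, -0.276, 0.01], [-0.276, 0.961, 0.005], [-0.011, 0.002, -1.0]]
force: [1.3, 1.4, -1.6]
finger_gap: 0.0472
grasp_force: 52.9
```

Emit:
move_arm(deltas=[0.01, -0.25, 0, 0, 0, 0, 0, 0.03, -0.5, 0, 0, 0, 0, 0, 0.043, -0.76, 0, 0, 0, 0, 0])

```text
time_s: 9.2
tool_pos: [0.5924, 0.2154, 0.1228]
tcp_rot: [[-0.961, -0.277, 0.001], [-0.277, 0.961, 0.0], [-0.001, 0.0, -1.0]]
force: [0.4, -0.9, -2.0]
finger_gap: 0.0476
grasp_force: 52.7
```

Emit:
move_arm(deltas=[0.01, -0.25, 0, 0, 0, 0, 0, 0.03, -0.5, 0, 0, 0, 0, 0, 0.043, -0.76, 0, 0, 0, 0, 0])

```text
time_s: 9.45
tool_pos: [0.6094, 0.1404, 0.1224]
tcp_rot: [[-0.961, -0.276, 0.0], [-0.276, 0.961, 0.0], [-0.0, -0.0, -1.0]]
force: [1.3, 0.1, -2.0]
finger_gap: 0.0475
grasp_force: 52.7
```

Emit:
move_arm(deltas=[0.01, -0.25, 0, 0, 0, 0, 0, 0.03, -0.5, 0, 0, 0, 0, 0, 0.043, -0.76, 0, 0, 0, 0, 0])

```text
time_s: 9.7
tool_pos: [0.6262, 0.0661, 0.1224]
tcp_rot: [[-0.961, -0.276, 0.0], [-0.276, 0.961, 0.0], [-0.0, -0.0, -1.0]]
force: [0.5, 0.4, -1.5]
finger_gap: 0.0474
grasp_force: 52.7
```

Emit:
move_arm(deltas=[0.01, -0.25, 0, 0, 0, 0.06, 0, 0.03, -0.5, 0, 0, 0, 0.12, 0, 0.043, -0.76, 0, 0, 0, 0.178, 0, 0.043, -0.76, 0, 0, 0, 0.178, 0, 0.043, -0.76, 0, 0, 0, 0.178, 0])

```text
time_s: 10.12
tool_pos: [0.6433, -0.0083, 0.1223]
tcp_rot: [[-1.0, 0.002, 0.0], [0.002, 1.0, 0.0], [-0.0, 0.0, -1.0]]
force: [0.6, 0.3, -2.5]
finger_gap: 0.047
grasp_force: 52.7
```

```bash
python3 -c "
from h import *
go((.644,-.0068,.035),0)"
```

```text
t 10.12 cur [ 0.6433 -0.0083  0.1223] yaw 179.9 shift [-0.0007  0.0015  0.0873] az -0.001 newyaw 180.0
```

Emit:
move_arm(deltas=[-0.03, 0.015, 0.3, 0, 0, 0, 0, -0.03, 0.015, 0.6, 0, 0, 0, 0, -0.03, 0.015, 0.8, 0, 0, 0, 0, -0.03, 0.015, 0.85, 0, 0, 0, 0, -0.03, 0.015, 0.86, 0, 0, 0, 0, -0.03, 0.015, 0.86, 0, 0, 0, 0, -0.03, 0.015, 0.86, 0, 0, 0, 0.72, -0.03, 0.015, 0.86, 0, 0, 0, 0.72, -0.03, 0.015, 0.86, 0, 0, 0, 0.72])

```text
time_s: 10.87
tool_pos: [0.6465, -0.0048, 0.0364]
tcp_rot: [[-1.0, -0.002, 0.001], [-0.002, 1.0, 0.0], [-0.001, 0.0, -1.0]]
force: [0.3, -0.5, 0.2]
finger_gap: 0.0614
grasp_force: 0.0
```

Emit:
move_arm(deltas=[0, 0, -0.3, 0, 0, 0, 0.72, 0, 0, -0.6, 0, 0, 0, 0.72, 0, 0, -0.9, 0, 0, 0, 0.3, 0.2, 0, -0.9, 0, 0, 0, 0, 0.2, 0, -0.9, 0, 0, 0, 0, 0.2, 0, -0.7, 0, 0, 0, 0, 0.2, 0, -0.6, 0, 0, 0, 0, 0.2, 0, -0.6, 0, 0, 0, 0])

```text
time_s: 11.53
tool_pos: [0.6241, -0.0053, 0.0928]
tcp_rot: [[-1.0, -0.001, -0.006], [-0.001, 1.0, 0.0], [0.006, 0.0, -1.0]]
force: [-1.2, 1.1, 0.5]
finger_gap: -0.0002
grasp_force: 0.0
```

Emit:
move_arm(deltas=[0, 0, 0.05, 0, 0, 0, 0, 0, 0, 0.1, 0, 0, 0, 0, 0, 0, 0.15, 0, 0, 0, 0, 0, 0, 0.19, 0, 0, 0, 0, 0, 0, 0.22, 0, 0, 0, 0, 0, 0, 0.24, 0, 0, 0, 0, 0, 0, 0.25, 0, 0, 0, 0, 0, 0, 0.25, 0, 0, 0, 0])

```text
time_s: 12.2
tool_pos: [0.6257, -0.0055, 0.0725]
tcp_rot: [[-1.0, -0.0, -0.001], [-0.0, 1.0, 0.0], [0.001, 0.0, -1.0]]
force: [-8.4, 0.7, 15.6]
finger_gap: -0.0002
grasp_force: 7.7
```

Emit:
move_arm(deltas=[0, 0, 0.01, 0, 0, 0, 0, 0, 0, 0.01, 0, 0, 0, 0])

```text
time_s: 12.37
tool_pos: [0.6257, -0.0055, 0.0721]
tcp_rot: [[-1.0, -0.0, -0.001], [-0.0, 1.0, -0.0], [0.001, -0.0, -1.0]]
force: [-10.0, 0.5, 22.1]
finger_gap: -0.0001
grasp_force: 10.9
```

Emit:
move_arm(deltas=[0, 0, -0.3, 0, 0, 0, 0, 0, 0, -0.7, 0, 0, 0, 0, 0.2, -0.3, -1, 0, 0, 0, 0, 0.2, -0.7, -1, 0, 0, 0, 0.5, 0.2, -1, -1, 0, 0, 0, 1])

```text
time_s: 12.78
tool_pos: [0.6073, -0.107, 0.1731]
tcp_rot: [[-1.0, -0.002, 0.005], [-0.002, 1.0, -0.001], [-0.005, -0.001, -1.0]]
force: [0.7, -1.2, 0.4]
finger_gap: 0.0234
grasp_force: 0.0
```

Emit:
move_arm(deltas=[0.1, -0.35, 0, 0, 0, 0, 1, 0.2, -0.7, 0, 0, 0, 0, 1, 0.22, -0.9, 0, 0, 0, -0.04, 1, 0.22, -0.9, 0, 0, 0, -0.04, 1])

```text
time_s: 13.12
tool_pos: [0.5839, -0.1996, 0.1703]
tcp_rot: [[-0.998, -0.062, 0.001], [-0.062, 0.998, -0.001], [-0.001, -0.002, -1.0]]
force: [0.7, 0.1, 0.1]
finger_gap: 0.0722
grasp_force: 0.0
```

```bash
python3 - <<'E'
from h import *
w=imaging.snapshot("wrist"); np.savez("w5.npz",**w)
s=imaging.snapshot("scene"); np.savez("s5.npz",**s)
t=imaging.snapshot("top"); np.savez("t5.npz",**t)
p,c,f,n=fit([w],(.5615,-.3094)); print(np.round(p,4),np.degrees(p[2]),c,f,n)
go((p[0],p[1],.026),np.degrees(p[2]))
print("mug",ray(t,[[438,152]],.045))
for g in [(.6445,.0775),(.6445,-.0068)]:
  for v in ([t],[s]):
    q=fit(v,g,.008,.05); print("placed",np.round(q[0],4),np.degrees(q[0][2])%180,q[1:])
u=proj(s,[[.6445,.03,.03]])[0].astype(int)
T=cv2.hconcat([cv2.resize(w["image"],(480,300)),cv2.resize(s["image"][u[1]-50:u[1]+50,u[0]-50:u[0]+50],(300,300))])
cv2.imwrite("pics/w5.png",T[:,:,::-1])
E
```

```text
[ 0.5627 -0.3109  0.0515  0.1742] 2.948700420136204 748.2509803921569 996.3882352941175 [7956]
t 13.27 cur [ 0.5844 -0.1953  0.17  ] yaw -176.5 shift [ 0.0288 -0.1141  0.144 ] az 0.006 newyaw -177.1
mug [[ 0.71482517 -0.33225909  0.045     ]]
placed [ 0.6498  0.099  -1.6629  0.0343] 84.72072575407665 (np.float64(181.5686274509804), np.float64(181.8078431372549), [227])
placed [0.6421 0.0607 1.7582 0.347 ] 100.73813562258066 (np.float64(496.3843137254902), np.float64(579.9764705882353), [1320])
placed [ 0.6452 -0.0222 -1.6035  0.0249] 88.12432263770793 (np.float64(180.0156862745098), np.float64(180.26666666666665), [217])
placed [0.6453 0.0633 1.7449 0.3347] 99.97736381254896 (np.float64(499.5254901960784), np.float64(616.9058823529413), [1320])
```

View pics/w5.png

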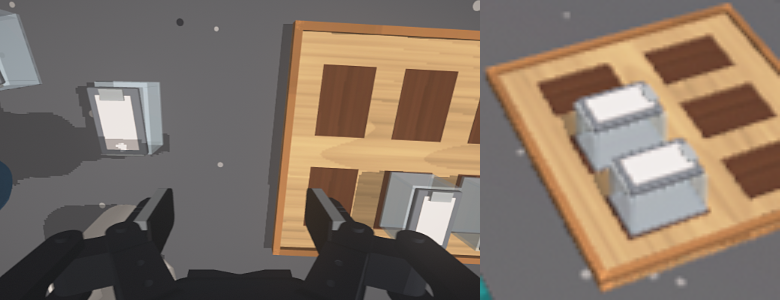

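The wrist view shows tub 3 at (120,117) with its tab towards the robot. In the scene crop both placed tubs sit on the far inlays with flat lids.

Emit:
move_arm(deltas=[0.1, -0.35, 0, 0, 0, 0, 1, 0.2, -0.7, 0, 0, 0, 0, 1, 0.29, -1, 0.2, 0, 0, 0, 1, 0.29, -1, 0.5, 0, 0, 0, 1])

```text
time_s: 13.6
tool_pos: [0.5639, -0.3017, 0.1228]
tcp_rot: [[-0.998, -0.061, 0.007], [-0.061, 0.998, -0.005], [-0.007, -0.006, -1.0]]
force: [0.5, -0.4, 0.1]
finger_gap: 0.0851
grasp_force: 0.0
```

Emit:
move_arm(deltas=[0, -0.14, 0.1, 0, 0, 0, 1, 0, -0.14, 0.5, 0, 0, 0, 1, 0, -0.14, 0.94, 0, 0, 0, 1, 0, -0.14, 0.94, 0, 0, 0, 1, 0, -0.14, 0.94, 0, 0, 0, 0, 0, -0.14, 0.94, 0, 0, 0, 0, 0, -0.14, 0.94, 0, 0, 0, 0, 0, -0.14, 0.94, 0, 0, 0, 0, 0, -0.14, 0.94, 0, 0, 0, 0, 0, -0.14, 0.94, 0, 0, 0, 0])

```text
time_s: 14.43
tool_pos: [0.5647, -0.312, 0.0295]
tcp_rot: [[-0.998, -0.063, 0.005], [-0.063, 0.998, -0.003], [-0.005, -0.003, -1.0]]
force: [1.4, 0.7, 8.3]
finger_gap: 0.0476
grasp_force: 53.2
```

Emit:
move_arm(deltas=[0, 0, -0.3, 0, 0, 0, 0, 0, 0, -0.6, 0, 0, 0, 0, 0, 0, -0.95, 0, 0, 0, 0, 0, 0, -0.95, 0, 0, 0, 0])

```text
time_s: 14.77
tool_pos: [0.5664, -0.3133, 0.1294]
tcp_rot: [[-0.998, -0.063, 0.011], [-0.063, 0.998, -0.006], [-0.01, -0.007, -1.0]]
force: [1.7, -1.3, -1.4]
finger_gap: 0.0473
grasp_force: 52.9
```

Emit:
move_arm(deltas=[-0.1, 0.23, 0, 0, 0, 0, 0, -0.2, 0.47, 0, 0, 0, 0, 0, -0.318, 0.715, 0, 0, 0, 0, 0])

```text
time_s: 15.02
tool_pos: [0.5898, -0.2375, 0.1226]
tcp_rot: [[-0.998, -0.062, 0.002], [-0.062, 0.998, -0.001], [-0.002, -0.001, -1.0]]
force: [0.3, 0.5, -2.4]
finger_gap: 0.0472
grasp_force: 52.8
```

Emit:
move_arm(deltas=[-0.1, 0.23, 0, 0, 0, 0, 0, -0.2, 0.47, 0, 0, 0, 0, 0, -0.318, 0.715, 0, 0, 0, 0, 0])

```text
time_s: 15.27
tool_pos: [0.6171, -0.1633, 0.1222]
tcp_rot: [[-0.998, -0.063, 0.001], [-0.063, 0.998, -0.0], [-0.001, -0.0, -1.0]]
force: [1.2, -1.1, -2.9]
finger_gap: 0.047
grasp_force: 52.8
```

Emit:
move_arm(deltas=[-0.1, 0.23, 0, 0, 0, 0.039, 0, -0.2, 0.47, 0, 0, 0, 0.039, 0, -0.318, 0.715, 0, 0, 0, 0.039, 0, -0.318, 0.715, 0, 0, 0, 0.039, 0, -0.318, 0.715, 0, 0, 0, 0.039, 0])

```text
time_s: 15.68
tool_pos: [0.6447, -0.0897, 0.122]
tcp_rot: [[-1.0, -0.005, 0.001], [-0.005, 1.0, -0.0], [-0.001, -0.0, -1.0]]
force: [-0.3, -0.8, -2.1]
finger_gap: 0.0472
grasp_force: 52.7
```

```bash
python3 -c "
from h import *
go((.644,-.0908,.035),0)"
```

```text
t 15.68 cur [ 0.6447 -0.0897  0.122 ] yaw -179.7 shift [ 0.0008 -0.0011  0.087 ] az 0.003 newyaw -180.0
```

Emit:
move_arm(deltas=[-0.02, -0.01, 0.3, 0, 0, 0, 0, -0.02, -0.01, 0.6, 0, 0, 0, 0, -0.02, -0.01, 0.8, 0, 0, 0, 0, -0.02, -0.01, 0.85, 0, 0, 0, 0, -0.02, -0.01, 0.86, 0, 0, 0, 0, -0.02, -0.01, 0.86, 0, 0, 0, 0, -0.02, -0.01, 0.86, 0, 0, 0, 0.72, -0.02, -0.01, 0.86, 0, 0, 0, 0.72, -0.02, -0.01, 0.86, 0, 0, 0, 0.72])

```text
time_s: 16.43
tool_pos: [0.6465, -0.0929, 0.0357]
tcp_rot: [[-1.0, -0.001, 0.001], [-0.001, 1.0, -0.0], [-0.001, -0.0, -1.0]]
force: [-0.0, -0.1, -0.6]
finger_gap: 0.0615
grasp_force: 0.0
```

Emit:
move_arm(deltas=[0, 0, -0.3, 0, 0, 0, 0.72, 0, 0, -0.6, 0, 0, 0, 0.72, 0, 0, -0.9, 0, 0, 0, 0.3, 0.2, 0, -0.9, 0, 0, 0, 0, 0.2, 0, -0.9, 0, 0, 0, 0, 0.2, 0, -0.7, 0, 0, 0, 0, 0.2, 0, -0.6, 0, 0, 0, 0, 0.2, 0, -0.6, 0, 0, 0, 0])

```text
time_s: 17.1
tool_pos: [0.6241, -0.0919, 0.0918]
tcp_rot: [[-1.0, -0.002, -0.006], [-0.002, 1.0, 0.001], [0.006, 0.001, -1.0]]
force: [-0.2, 0.3, -1.1]
finger_gap: 0.0002
grasp_force: 0.0
```

Emit:
move_arm(deltas=[0, 0, 0.05, 0, 0, 0, 0, 0, 0, 0.1, 0, 0, 0, 0, 0, 0, 0.15, 0, 0, 0, 0, 0, 0, 0.19, 0, 0, 0, 0, 0, 0, 0.22, 0, 0, 0, 0, 0, 0, 0.24, 0, 0, 0, 0, 0, 0, 0.25, 0, 0, 0, 0, 0, 0, 0.25, 0, 0, 0, 0])

```text
time_s: 17.77
tool_pos: [0.6258, -0.0921, 0.0722]
tcp_rot: [[-1.0, -0.002, -0.001], [-0.002, 1.0, 0.0], [0.001, 0.0, -1.0]]
force: [-9.9, -0.0, 21.6]
finger_gap: -0.0003
grasp_force: 10.9
```

Emit:
move_arm(deltas=[0, 0, -0.3, 0, 0, 0, 0, 0, 0, -0.7, 0, 0, 0, 0, 0.3, -0.2, -1, 0, 0, 0, 0, 0.6, -0.4, -1, 0, 0, 0, 0.5, 0.95, -0.7, -1, 0, 0, 0, 1])

```text
time_s: 18.18
tool_pos: [0.5356, -0.1595, 0.1726]
tcp_rot: [[-1.0, -0.004, 0.006], [-0.004, 1.0, -0.002], [-0.006, -0.002, -1.0]]
force: [-0.6, -0.7, -0.9]
finger_gap: 0.0235
grasp_force: 0.0
```

Emit:
move_arm(deltas=[0.3, -0.2, 0, 0, 0, -0.05, 1, 0.6, -0.4, 0, 0, 0, -0.1, 1, 0.95, -0.7, 0, 0, 0, -0.137, 1, 0.95, -0.7, 0, 0, 0, -0.137, 1])

```text
time_s: 18.52
tool_pos: [0.4354, -0.2317, 0.1699]
tcp_rot: [[-0.976, -0.216, -0.002], [-0.216, 0.976, -0.0], [0.002, 0.0, -1.0]]
force: [0.6, -0.1, 0.3]
finger_gap: 0.072
grasp_force: 0.0
```

```bash
python3 - <<'E'
from h import *
w=imaging.snapshot("wrist"); np.savez("w6.npz",**w)
p,c,f,n=fit([w],(.3802,-.2914)); print(np.round(p,4),np.degrees(p[2]),c,f,n)
go((p[0],p[1],.026),np.degrees(p[2]))
E
```

```text
[ 0.382  -0.2931  0.2394  0.11  ] 13.716033806840866 313.8588235294118 355.01176470588234 [7924]
t 18.57 cur [ 0.4371 -0.2313  0.1701] yaw -167.8 shift [ 0.0668 -0.0487  0.1441] az -0.016 newyaw -166.3
```

Emit:
move_arm(deltas=[0.3, -0.2, 0, 0, 0, -0.016, 1, 0.5, -0.4, 0, 0, 0, -0.016, 1, 0.67, -0.49, 0.2, 0, 0, -0.016, 1, 0.67, -0.49, 0.5, 0, 0, -0.016, 1])

```text
time_s: 18.9
tool_pos: [0.3861, -0.2951, 0.1219]
tcp_rot: [[-0.971, -0.237, 0.006], [-0.237, 0.971, -0.005], [-0.004, -0.006, -1.0]]
force: [-0.8, -0.4, -1.5]
finger_gap: 0.0855
grasp_force: 0.0
```

Emit:
move_arm(deltas=[0, 0, 0.1, 0, 0, 0, 1, 0, 0, 0.5, 0, 0, 0, 1, 0, 0, 0.94, 0, 0, 0, 1, 0, 0, 0.94, 0, 0, 0, 1, 0, 0, 0.94, 0, 0, 0, 0, 0, 0, 0.94, 0, 0, 0, 0, 0, 0, 0.94, 0, 0, 0, 0, 0, 0, 0.94, 0, 0, 0, 0, 0, 0, 0.94, 0, 0, 0, 0, 0, 0, 0.94, 0, 0, 0, 0])

```text
time_s: 19.73
tool_pos: [0.3868, -0.293, 0.029]
tcp_rot: [[-0.971, -0.24, 0.005], [-0.24, 0.971, -0.003], [-0.004, -0.004, -1.0]]
force: [1.3, 2.5, 9.8]
finger_gap: 0.0474
grasp_force: 53.1
```

Emit:
move_arm(deltas=[0, 0, -0.3, 0, 0, 0, 0, 0, 0, -0.6, 0, 0, 0, 0, 0, 0, -0.95, 0, 0, 0, 0, 0, 0, -0.95, 0, 0, 0, 0])

```text
time_s: 20.07
tool_pos: [0.388, -0.2942, 0.128]
tcp_rot: [[-0.971, -0.24, 0.009], [-0.24, 0.971, -0.007], [-0.007, -0.01, -1.0]]
force: [0.9, -0.6, -1.0]
finger_gap: 0.047
grasp_force: 52.9
```

Emit:
move_arm(deltas=[-0.24, 0.2, 0, 0, 0, 0, 0, -0.5, 0.4, 0, 0, 0, 0, 0, -0.75, 0.6, 0, 0, 0, 0, 0, -0.97, 0.806, 0, 0, 0, 0, 0])

```text
time_s: 20.4
tool_pos: [0.4612, -0.1895, 0.1226]
tcp_rot: [[-0.971, -0.239, 0.003], [-0.239, 0.971, -0.001], [-0.003, -0.002, -1.0]]
force: [1.9, -0.1, -2.2]
finger_gap: 0.0469
grasp_force: 52.8
```

Emit:
move_arm(deltas=[-0.24, 0.2, 0, 0, 0, 0.05, 0, -0.5, 0.4, 0, 0, 0, 0.1, 0, -0.75, 0.6, 0, 0, 0, 0.151, 0, -0.97, 0.806, 0, 0, 0, 0.151, 0, -0.97, 0.806, 0, 0, 0, 0.151, 0, -0.97, 0.806, 0, 0, 0, 0.151, 0])

```text
time_s: 20.9
tool_pos: [0.5355, -0.0875, 0.1221]
tcp_rot: [[-1.0, -0.008, 0.002], [-0.008, 1.0, -0.0], [-0.002, -0.0, -1.0]]
force: [-0.3, -0.1, -1.2]
finger_gap: 0.0475
grasp_force: 52.6
```

```bash
python3 -c "
from h import *
go((.5346,-.0912,.035),0)"
```

```text
t 20.9 cur [ 0.5355 -0.0875  0.1221] yaw -179.5 shift [ 0.0011 -0.0036  0.0871] az 0.005 newyaw -180.0
```

Emit:
move_arm(deltas=[-0.035, -0.035, 0.3, 0, 0, 0.005, 0, -0.035, -0.035, 0.6, 0, 0, 0.005, 0, -0.035, -0.035, 0.8, 0, 0, 0.005, 0, -0.035, -0.035, 0.85, 0, 0, 0.005, 0, -0.035, -0.035, 0.86, 0, 0, 0.005, 0, -0.035, -0.035, 0.86, 0, 0, 0.005, 0, -0.035, -0.035, 0.86, 0, 0, 0.005, 0.72, -0.035, -0.035, 0.86, 0, 0, 0.005, 0.72, -0.035, -0.035, 0.86, 0, 0, 0.005, 0.72])

```text
time_s: 21.65
tool_pos: [0.5381, -0.093, 0.0357]
tcp_rot: [[-1.0, 0.004, 0.001], [0.004, 1.0, -0.0], [-0.001, -0.0, -1.0]]
force: [-0.2, -0.4, 0.4]
finger_gap: 0.0616
grasp_force: 0.0
```

Emit:
move_arm(deltas=[0, 0, -0.3, 0, 0, 0, 0.72, 0, 0, -0.6, 0, 0, 0, 0.72, 0, 0, -0.9, 0, 0, 0, 0.3, 0.24, 0, -0.9, 0, 0, 0, 0, 0.24, 0, -0.9, 0, 0, 0, 0, 0.24, 0, -0.7, 0, 0, 0, 0, 0.24, 0, -0.6, 0, 0, 0, 0, 0.24, 0, -0.6, 0, 0, 0, 0])

```text
time_s: 22.32
tool_pos: [0.5124, -0.0921, 0.0928]
tcp_rot: [[-1.0, 0.003, -0.004], [0.003, 1.0, 0.001], [0.004, 0.001, -1.0]]
force: [-0.7, 0.4, -0.4]
finger_gap: 0.0002
grasp_force: 0.0
```

Emit:
move_arm(deltas=[0, 0, 0.05, 0, 0, 0, 0, 0, 0, 0.1, 0, 0, 0, 0, 0, 0, 0.15, 0, 0, 0, 0, 0, 0, 0.19, 0, 0, 0, 0, 0, 0, 0.22, 0, 0, 0, 0, 0, 0, 0.24, 0, 0, 0, 0, 0, 0, 0.25, 0, 0, 0, 0, 0, 0, 0.25, 0, 0, 0, 0])

```text
time_s: 22.98
tool_pos: [0.5136, -0.0922, 0.0718]
tcp_rot: [[-1.0, 0.003, -0.001], [0.003, 1.0, 0.0], [0.001, 0.0, -1.0]]
force: [-10.1, -0.1, 28.4]
finger_gap: 0.0002
grasp_force: 14.4
```

Emit:
move_arm(deltas=[0, 0, -0.3, 0, 0, 0, 0, 0, 0, -0.7, 0, 0, 0, 0, 0, -0.3, -1, 0, 0, 0, 0, 0, -0.65, -1, 0, 0, 0, 0.5, 0, -1, -1, 0, 0, 0, 1])

```text
time_s: 23.4
tool_pos: [0.5157, -0.1935, 0.1728]
tcp_rot: [[-1.0, 0.001, 0.006], [0.001, 1.0, -0.002], [-0.006, -0.002, -1.0]]
force: [0.0, 0.5, -0.2]
finger_gap: 0.0233
grasp_force: 0.0
```

Emit:
move_arm(deltas=[0, -0.35, 0, 0, 0, 0, 1, 0, -0.7, 0, 0, 0, 0, 1, 0, -1, 0, 0, 0, 0, 1])

```text
time_s: 23.65
tool_pos: [0.5137, -0.2945, 0.1703]
tcp_rot: [[-1.0, 0.003, 0.001], [0.003, 1.0, -0.001], [-0.001, -0.001, -1.0]]
force: [0.7, -0.5, 0.6]
finger_gap: 0.0606
grasp_force: 0.0
```

Emit:
move_arm(deltas=[0, -0.35, 0, 0, 0, -0.07, 1, 0, -0.7, 0, 0, 0, -0.13, 1, 0, -0.7, 0, 0, 0, -0.13, 1])

```text
time_s: 23.9
tool_pos: [0.5139, -0.3682, 0.1704]
tcp_rot: [[-0.979, -0.202, 0.003], [-0.202, 0.979, -0.004], [-0.002, -0.004, -1.0]]
force: [-0.8, 0.4, -0.5]
finger_gap: 0.0856
grasp_force: 0.0
```

```bash
python3 - <<'E'
from h import *
w=imaging.snapshot("wrist"); np.savez("w7.npz",**w)
p,c,f,n=fit([w],(.5075,-.4425)); print(np.round(p,4),np.degrees(p[2]),c,f,n)
go((p[0],p[1],.026),np.degrees(p[2]))
E
```

```text
[ 0.5095 -0.4441 -2.9208 -0.0131] -167.34838085202523 547.8549019607843 551.2156862745098 [7257]
t 23.95 cur [ 0.5134 -0.3654  0.1699] yaw -168.6 shift [ 0.0195 -0.0762  0.144 ] az -0.014 newyaw -167.3
```

Emit:
move_arm(deltas=[0.1, -0.35, 0, 0, 0, -0.014, 1, 0.195, -0.7, 0, 0, 0, -0.014, 1, 0.195, -0.76, 0.2, 0, 0, -0.014, 1, 0.195, -0.76, 0.5, 0, 0, -0.014, 1])

```text
time_s: 24.28
tool_pos: [0.5115, -0.4439, 0.1227]
tcp_rot: [[-0.976, -0.219, 0.006], [-0.219, 0.976, -0.006], [-0.005, -0.007, -1.0]]
force: [0.2, -0.4, 0.5]
finger_gap: 0.0852
grasp_force: 0.0
```

Emit:
move_arm(deltas=[0, 0, 0.1, 0, 0, 0, 1, 0, 0, 0.5, 0, 0, 0, 1, 0, 0, 0.94, 0, 0, 0, 1, 0, 0, 0.94, 0, 0, 0, 1, 0, 0, 0.94, 0, 0, 0, 0, 0, 0, 0.94, 0, 0, 0, 0, 0, 0, 0.94, 0, 0, 0, 0, 0, 0, 0.94, 0, 0, 0, 0, 0, 0, 0.94, 0, 0, 0, 0, 0, 0, 0.94, 0, 0, 0, 0])

```text
time_s: 25.12
tool_pos: [0.5114, -0.4421, 0.0297]
tcp_rot: [[-0.975, -0.221, 0.004], [-0.221, 0.975, -0.004], [-0.004, -0.005, -1.0]]
force: [-0.1, -0.9, 7.9]
finger_gap: 0.0471
grasp_force: 53.6
```

Emit:
move_arm(deltas=[0, 0, -0.3, 0, 0, 0, 0, 0, 0, -0.6, 0, 0, 0, 0, 0, 0, -0.95, 0, 0, 0, 0, 0, 0, -0.95, 0, 0, 0, 0])

```text
time_s: 25.45
tool_pos: [0.5128, -0.4435, 0.1298]
tcp_rot: [[-0.975, -0.221, 0.009], [-0.221, 0.975, -0.008], [-0.007, -0.01, -1.0]]
force: [1.7, -1.0, -1.6]
finger_gap: 0.0475
grasp_force: 53.0
```

Emit:
move_arm(deltas=[-0.08, 0.28, 0, 0, 0, 0, 0, -0.16, 0.56, 0, 0, 0, 0, 0, -0.241, 0.841, 0, 0, 0, 0, 0])

```text
time_s: 25.7
tool_pos: [0.5142, -0.3527, 0.1225]
tcp_rot: [[-0.975, -0.22, 0.002], [-0.22, 0.975, -0.001], [-0.001, -0.001, -1.0]]
force: [0.3, 1.1, -3.4]
finger_gap: 0.0472
grasp_force: 52.9
```

Emit:
move_arm(deltas=[-0.08, 0.28, 0, 0, 0, 0, 0, -0.16, 0.56, 0, 0, 0, 0, 0, -0.241, 0.841, 0, 0, 0, 0, 0])

```text
time_s: 25.95
tool_pos: [0.5192, -0.2647, 0.1222]
tcp_rot: [[-0.975, -0.221, 0.002], [-0.221, 0.975, -0.001], [-0.001, -0.001, -1.0]]
force: [-0.3, 0.5, -2.3]
finger_gap: 0.0472
grasp_force: 52.9
```

Emit:
move_arm(deltas=[-0.08, 0.28, 0, 0, 0, 0, 0, -0.16, 0.56, 0, 0, 0, 0, 0, -0.241, 0.841, 0, 0, 0, 0, 0])

```text
time_s: 26.2
tool_pos: [0.5242, -0.1773, 0.1222]
tcp_rot: [[-0.975, -0.221, 0.002], [-0.221, 0.975, -0.001], [-0.002, -0.001, -1.0]]
force: [0.3, 0.0, -1.8]
finger_gap: 0.0474
grasp_force: 52.9
```

Emit:
move_arm(deltas=[-0.08, 0.28, 0, 0, 0, 0, 0, -0.16, 0.56, 0, 0, 0, 0, 0, -0.241, 0.841, 0, 0, 0, 0, 0])

```text
time_s: 26.45
tool_pos: [0.5291, -0.0899, 0.1222]
tcp_rot: [[-0.975, -0.221, 0.002], [-0.221, 0.975, -0.0], [-0.002, -0.001, -1.0]]
force: [0.1, -0.8, -2.8]
finger_gap: 0.0469
grasp_force: 52.9
```

Emit:
move_arm(deltas=[-0.08, 0.28, 0, 0, 0, 0.05, 0, -0.16, 0.56, 0, 0, 0, 0.1, 0, -0.241, 0.841, 0, 0, 0, 0.141, 0, -0.241, 0.841, 0, 0, 0, 0.141, 0, -0.241, 0.841, 0, 0, 0, 0.141, 0, -0.241, 0.841, 0, 0, 0, 0.141, 0])

```text
time_s: 26.95
tool_pos: [0.534, -0.0039, 0.1217]
tcp_rot: [[-1.0, -0.003, 0.001], [-0.003, 1.0, -0.0], [-0.001, -0.0, -1.0]]
force: [0.2, 0.4, -2.3]
finger_gap: 0.0472
grasp_force: 53.0
```

```bash
python3 -c "
from h import *
go((.5346,-.0074,.035),0)"
```

```text
t 26.95 cur [ 0.534  -0.0039  0.1217] yaw -179.8 shift [-0.0005 -0.0035  0.0868] az 0.002 newyaw -180.0
```

Emit:
move_arm(deltas=[-0.029, -0.035, 0.3, 0, 0, 0, 0, -0.029, -0.035, 0.6, 0, 0, 0, 0, -0.029, -0.035, 0.8, 0, 0, 0, 0, -0.029, -0.035, 0.85, 0, 0, 0, 0, -0.029, -0.035, 0.86, 0, 0, 0, 0, -0.029, -0.035, 0.86, 0, 0, 0, 0, -0.029, -0.035, 0.86, 0, 0, 0, 0.72, -0.029, -0.035, 0.86, 0, 0, 0, 0.72, -0.029, -0.035, 0.86, 0, 0, 0, 0.72])

```text
time_s: 27.7
tool_pos: [0.5372, -0.0082, 0.0355]
tcp_rot: [[-1.0, -0.001, 0.001], [-0.001, 1.0, -0.0], [-0.001, -0.0, -1.0]]
force: [0.5, -0.1, -0.1]
finger_gap: 0.0618
grasp_force: 0.0
```

Emit:
move_arm(deltas=[0, 0, -0.3, 0, 0, 0, 0.72, 0, 0, -0.6, 0, 0, 0, 0.72, 0, 0, -0.9, 0, 0, 0, 0.3, 0.22, 0, -0.9, 0, 0, 0, 0, 0.22, 0, -0.9, 0, 0, 0, 0, 0.22, 0, -0.7, 0, 0, 0, 0, 0.22, 0, -0.6, 0, 0, 0, 0, 0.22, 0, -0.6, 0, 0, 0, 0])

```text
time_s: 28.37
tool_pos: [0.5131, -0.0075, 0.0925]
tcp_rot: [[-1.0, -0.002, -0.005], [-0.002, 1.0, 0.0], [0.005, 0.0, -1.0]]
force: [-1.5, -0.3, -0.4]
finger_gap: 0.0002
grasp_force: 0.0
```

Emit:
move_arm(deltas=[0, 0, 0.05, 0, 0, 0, 0, 0, 0, 0.1, 0, 0, 0, 0, 0, 0, 0.15, 0, 0, 0, 0, 0, 0, 0.19, 0, 0, 0, 0, 0, 0, 0.22, 0, 0, 0, 0, 0, 0, 0.24, 0, 0, 0, 0, 0, 0, 0.245, 0, 0, 0, 0, 0, 0, 0.245, 0, 0, 0, 0])

```text
time_s: 29.03
tool_pos: [0.5141, -0.0074, 0.072]
tcp_rot: [[-1.0, -0.002, -0.001], [-0.002, 1.0, -0.0], [0.001, -0.0, -1.0]]
force: [-8.7, -0.2, 23.6]
finger_gap: 0.0001
grasp_force: 12.0
```

Emit:
move_arm(deltas=[0, 0, -0.3, 0, 0, 0, 0, 0, 0, -0.7, 0, 0, 0, 0, 0, 0.3, -1, 0, 0, 0, 0, 0, 0.65, -1, 0, 0, 0, 0.5, 0, 1, -1, 0, 0, 0, 1])

```text
time_s: 29.45
tool_pos: [0.5164, 0.0936, 0.1732]
tcp_rot: [[-1.0, 0.0, 0.006], [0.0, 1.0, 0.001], [-0.006, 0.001, -1.0]]
force: [-0.0, 0.3, -0.7]
finger_gap: 0.0232
grasp_force: 0.0
```

Emit:
move_arm(deltas=[0, 0.35, 0, 0, 0, 0, 1, 0, 0.7, 0, 0, 0, 0, 1, 0, 1, 0, 0, 0, 0, 1])

```text
time_s: 29.7
tool_pos: [0.5144, 0.1949, 0.1709]
tcp_rot: [[-1.0, -0.002, 0.001], [-0.002, 1.0, 0.001], [-0.001, 0.001, -1.0]]
force: [0.2, 0.8, -0.3]
finger_gap: 0.0606
grasp_force: 0.0
```

Emit:
move_arm(deltas=[0, 0.35, 0, 0, 0, 0, 1, 0, 0.7, 0, 0, 0, 0, 1, 0, 1, 0, 0, 0, 0, 1])

```text
time_s: 29.95
tool_pos: [0.5141, 0.2951, 0.1706]
tcp_rot: [[-1.0, -0.002, 0.001], [-0.002, 1.0, 0.001], [-0.001, 0.001, -1.0]]
force: [-0.2, 0.1, 0.3]
finger_gap: 0.0854
grasp_force: 0.0
```

Emit:
move_arm(deltas=[0.05, 0.35, 0, 0, 0, 0.07, 1, 0.1, 0.6, 0, 0, 0, 0.14, 1, 0.1, 0.6, 0, 0, 0, 0.21, 1, 0.1, 0.6, 0, 0, 0, 0.28, 1, 0.1, 0.6, 0, 0, 0, 0.302, 1])

```text
time_s: 30.37
tool_pos: [0.5038, 0.3535, 0.1703]
tcp_rot: [[-0.888, 0.459, 0.0], [0.459, 0.888, 0.0], [-0.0, 0.0, -1.0]]
force: [0.9, 0.3, -0.1]
finger_gap: 0.0849
grasp_force: 0.0
```

```bash
python3 - <<'E'
from h import *
w=imaging.snapshot("wrist"); np.savez("w8.npz",**w)
p,c,f,n=fit([w],(.4965,.4315)); print(np.round(p,4),np.degrees(p[2]),c,f,n)
go((p[0],p[1],.026),np.degrees(p[2]))
s=imaging.snapshot("scene"); np.savez("s8.npz",**s)
u=proj(s,[[.59,.0,.03]])[0].astype(int)
T=cv2.hconcat([cv2.resize(w["image"],(400,250)),cv2.resize(s["image"][u[1]-62:u[1]+63,u[0]-100:u[0]+100],(400,250))])
cv2.imwrite("pics/w8.png",T[:,:,::-1])
E
```

```text
[ 0.4969  0.4312 -0.4782  0.1214] -27.399235995511308 216.5921568627451 309.28627450980395 [7763]
t 30.42 cur [0.5039 0.3532 0.1703] yaw 152.7 shift [0.0419 0.066  0.1443] az 0.001 newyaw 152.6
```

View pics/w8.png

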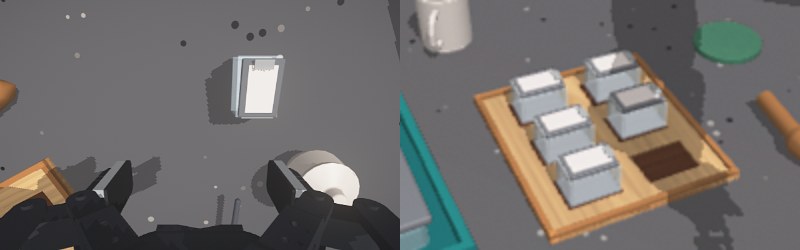

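The wrist view shows tub 1 at (260,88). The scene crop shows five tubs on their inlays with flat lids, and only spot 4 (near left) is free.

Emit:
move_arm(deltas=[0.2, 0.3, 0, 0, 0, 0, 1, 0.42, 0.6, 0, 0, 0, 0, 1, 0.42, 0.66, 0.2, 0, 0, 0, 1, 0.42, 0.66, 0.5, 0, 0, 0, 1])

```text
time_s: 30.8
tool_pos: [0.4989, 0.4348, 0.1233]
tcp_rot: [[-0.892, 0.452, 0.007], [0.452, 0.892, 0.006], [-0.003, 0.008, -1.0]]
force: [0.7, 0.0, -0.5]
finger_gap: 0.0855
grasp_force: 0.0
```

Emit:
move_arm(deltas=[0, 0, 0.1, 0, 0, 0, 1, 0, 0, 0.5, 0, 0, 0, 1, 0, 0, 0.94, 0, 0, 0, 1, 0, 0, 0.94, 0, 0, 0, 1, 0, 0, 0.94, 0, 0, 0, 0, 0, 0, 0.94, 0, 0, 0, 0, 0, 0, 0.94, 0, 0, 0, 0, 0, 0, 0.94, 0, 0, 0, 0, 0, 0, 0.94, 0, 0, 0, 0, 0, 0, 0.94, 0, 0, 0, 0])

```text
time_s: 31.63
tool_pos: [0.4984, 0.4317, 0.03]
tcp_rot: [[-0.89, 0.455, 0.004], [0.455, 0.89, 0.003], [-0.002, 0.005, -1.0]]
force: [0.7, -1.1, 8.1]
finger_gap: 0.047
grasp_force: 53.8
```

Emit:
move_arm(deltas=[0, 0, -0.3, 0, 0, 0, 0, 0, 0, -0.6, 0, 0, 0, 0, 0, 0, -0.95, 0, 0, 0, 0, 0, 0, -0.95, 0, 0, 0, 0])

```text
time_s: 31.97
tool_pos: [0.5001, 0.4335, 0.1301]
tcp_rot: [[-0.89, 0.455, 0.01], [0.455, 0.89, 0.008], [-0.005, 0.012, -1.0]]
force: [1.1, 1.3, -1.7]
finger_gap: 0.0473
grasp_force: 53.0
```

Emit:
move_arm(deltas=[-0.18, -0.28, 0, 0, 0, 0, 0, -0.36, -0.56, 0, 0, 0, 0, 0, -0.52, -0.8, 0, 0, 0, 0, 0, -0.654, -0.992, 0, 0, 0, 0, 0])

```text
time_s: 32.3
tool_pos: [0.5096, 0.3106, 0.1226]
tcp_rot: [[-0.89, 0.455, 0.001], [0.455, 0.89, 0.0], [-0.001, 0.001, -1.0]]
force: [-0.3, -1.2, -2.5]
finger_gap: 0.0475
grasp_force: 52.9
```

Emit:
move_arm(deltas=[-0.18, -0.28, 0, 0, 0, 0, 0, -0.36, -0.56, 0, 0, 0, 0, 0, -0.52, -0.8, 0, 0, 0, 0, 0, -0.654, -0.992, 0, 0, 0, 0, 0])

```text
time_s: 32.63
tool_pos: [0.5229, 0.1923, 0.1226]
tcp_rot: [[-0.89, 0.456, 0.001], [0.456, 0.89, 0.0], [-0.001, 0.001, -1.0]]
force: [0.2, -0.4, -1.6]
finger_gap: 0.0471
grasp_force: 52.9
```

Emit:
move_arm(deltas=[-0.18, -0.28, 0, 0, 0, -0.07, 0, -0.36, -0.56, 0, 0, 0, -0.14, 0, -0.52, -0.8, 0, 0, 0, -0.21, 0, -0.654, -0.992, 0, 0, 0, -0.28, 0, -0.654, -0.992, 0, 0, 0, -0.304, 0, -0.654, -0.992, 0, 0, 0, -0.304, 0, -0.654, -0.992, 0, 0, 0, -0.304, 0])

```text
time_s: 33.22
tool_pos: [0.5362, 0.0761, 0.1223]
tcp_rot: [[-1.0, -0.003, 0.001], [-0.003, 1.0, 0.0], [-0.001, 0.0, -1.0]]
force: [0.3, 0.7, -1.9]
finger_gap: 0.047
grasp_force: 52.9
```

```bash
python3 -c "
from h import *
go((.5346,.0765,.035),0)"
```

```text
t 33.22 cur [0.5362 0.0761 0.1223] yaw -179.8 shift [0.0018 0.0004 0.0873] az 0.002 newyaw -180.0
```

Emit:
move_arm(deltas=[0, 0, 0.3, 0, 0, 0, 0, 0, 0, 0.6, 0, 0, 0, 0, 0, 0, 0.8, 0, 0, 0, 0, 0, 0, 0.85, 0, 0, 0, 0, 0, 0, 0.86, 0, 0, 0, 0, 0, 0, 0.86, 0, 0, 0, 0, 0, 0, 0.86, 0, 0, 0, 0.72, 0, 0, 0.86, 0, 0, 0, 0.72, 0, 0, 0.86, 0, 0, 0, 0.72])

```text
time_s: 33.97
tool_pos: [0.5364, 0.077, 0.036]
tcp_rot: [[-1.0, -0.005, 0.001], [-0.005, 1.0, 0.0], [-0.001, 0.0, -1.0]]
force: [0.0, 0.4, -0.2]
finger_gap: 0.0614
grasp_force: 0.0
```

Emit:
move_arm(deltas=[0, 0, -0.3, 0, 0, 0, 0.72, 0, 0, -0.6, 0, 0, 0, 0.72, 0, 0, -0.9, 0, 0, 0, 0.3, 0.22, 0, -0.9, 0, 0, 0, 0, 0.22, 0, -0.9, 0, 0, 0, 0, 0.22, 0, -0.7, 0, 0, 0, 0, 0.22, 0, -0.6, 0, 0, 0, 0, 0.22, 0, -0.6, 0, 0, 0, 0])

```text
time_s: 34.63
tool_pos: [0.5123, 0.076, 0.093]
tcp_rot: [[-1.0, -0.005, -0.005], [-0.005, 1.0, -0.001], [0.005, -0.001, -1.0]]
force: [-0.1, 0.4, -0.6]
finger_gap: 0.0002
grasp_force: 0.0
```

Emit:
move_arm(deltas=[0, 0, 0.05, 0, 0, 0, 0, 0, 0, 0.1, 0, 0, 0, 0, 0, 0, 0.15, 0, 0, 0, 0, 0, 0, 0.19, 0, 0, 0, 0, 0, 0, 0.22, 0, 0, 0, 0, 0, 0, 0.24, 0, 0, 0, 0, 0, 0, 0.245, 0, 0, 0, 0, 0, 0, 0.245, 0, 0, 0, 0])

```text
time_s: 35.3
tool_pos: [0.5134, 0.0761, 0.0721]
tcp_rot: [[-1.0, -0.005, -0.001], [-0.005, 1.0, -0.0], [0.001, -0.0, -1.0]]
force: [-7.8, -0.8, 19.0]
finger_gap: 0.0001
grasp_force: 9.6
```

Emit:
move_arm(deltas=[0, 0, -0.3, 0, 0, 0, 0, 0, 0, -0.7, 0, 0, 0, 0, 0, 0.3, -1, 0, 0, 0, 0, 0, 0.65, -1, 0, 0, 0, 0, 0, 1, -1, 0, 0, 0, 0])

```text
time_s: 35.72
tool_pos: [0.5154, 0.1773, 0.1738]
tcp_rot: [[-1.0, -0.003, 0.006], [-0.003, 1.0, 0.002], [-0.006, 0.002, -1.0]]
force: [1.2, -0.3, -0.5]
finger_gap: -0.0001
grasp_force: 0.0
```

Emit:
move_arm(deltas=[0.3, 0.35, -0.2, 0, 0, 0, 0, 0.6, 0.7, -0.4, 0, 0, 0, 0, 0.8, 1, -0.6, 0, 0, 0, 0])

```text
time_s: 35.97
tool_pos: [0.4399, 0.2647, 0.2233]
tcp_rot: [[-1.0, -0.005, -0.001], [-0.005, 1.0, -0.001], [0.001, -0.001, -1.0]]
force: [0.8, 0.5, -0.4]
finger_gap: 0.0001
grasp_force: 0.0
```

Emit:
move_arm(deltas=[0.1, 0.35, 0, 0, 0, 0, 0, 0.2, 0.7, 0, 0, 0, 0, 0, 0.2, 1, 0, 0, 0, 0, 0, 0.2, 1, 0, 0, 0, 0, 0])

```text
time_s: 36.3
tool_pos: [0.4212, 0.3689, 0.2242]
tcp_rot: [[-1.0, -0.009, 0.003], [-0.009, 1.0, 0.004], [-0.003, 0.004, -1.0]]
force: [1.1, -0.7, 0.4]
finger_gap: 0.0003
grasp_force: 0.0
```

```bash
python3 - <<'E'
from h import *
t=imaging.snapshot("top"); np.savez("t9.npz",**t)
s=imaging.snapshot("scene"); np.savez("s9.npz",**s)
S=[(.6445,.0775),(.6445,-.0068),(.6445,-.0908),(.5346,.0765),(.5346,-.0074),(.5346,-.0912)]
for d,th in ((t,185),):
    m=white(d["image"],170); n,l,st,ce=cv2.connectedComponentsWithStats(m)
    for g in S:
        # label centroid, world at lid top z=.056
        q=ray(d,ce,.056)[:,:2]; i=np.argmin(np.linalg.norm(q-g,axis=1)+9*(st[:,4]<60))
        c,_=cv2.findContours((l==i).astype(np.uint8),0,2); r=cv2.minAreaRect(c[0]); print(g,np.round(1e3*(q[i]-g),1),st[i,4],np.round(r[2],1))
a=t["image"][130:255,255:390]
u=proj(s,[[.59,.0,.03]])[0].astype(int); b=s["image"][u[1]-62:u[1]+63,u[0]-85:u[0]+85]
T=cv2.hconcat([cv2.resize(a,(378,350)),cv2.resize(b,(420,350))]); cv2.imwrite("pics/f.png",T[:,:,::-1])
E
```

```text
(0.6445, 0.0775) [-0.9  1.2] 192 90.0
(0.6445, -0.0068) [-1.3  2.6] 192 90.0
(0.6445, -0.0908) [-1. -2.] 192 90.0
(0.5346, 0.0765) [-0.9  0.8] 200 90.0
(0.5346, -0.0074) [ 5.9 -1. ] 149 90.0
(0.5346, -0.0912) [-3.2 -1. ] 202 90.0
```

View pics/f.png

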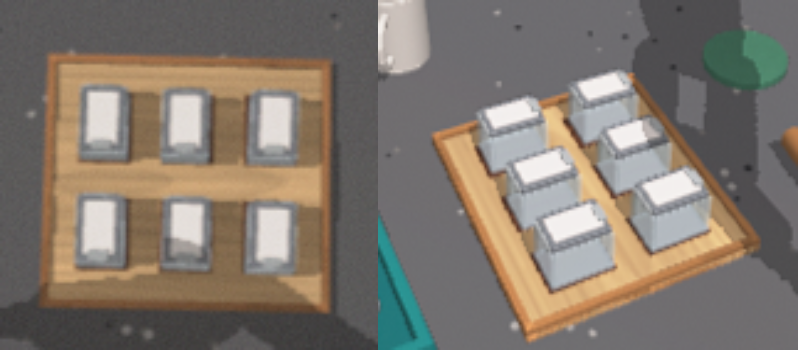

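The final views show all six tubs centred on the inlays and aligned. Their lids lie flat, and the dark patch on the middle near one is the arm's shadow. The gripper touches nothing, so I'm handing in.

```bash
python3 -c "
from plant import env
print(env.sign_off())"
```

```text
the job is handed in; nothing more can be done
None
```

I handed the job in with all six tubs on the tray inlays, far row filled first, and every lid pressed shut, after about 36 s of robot time; the hand-in returned no verdict.

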